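# Load the mini chopper with ice

### The arm

A 7-joint arm with a two-finger parallel gripper is mounted at the origin on a cart in front of the work surface, level with it; the furniture and walls round the work are solid. World frame = base frame: x ahead of the robot, y to its left, z up, the work surface at z = 0. Lengths are in m, angles in rad, forces in N, time in s.
With the tool pointing down it reaches from about 0.4 to 0.85 m from the base axis. Payload 4.5 kg.
Tool frame: the origin (TCP) lies at the very end of the fingers, on their centre line; the grasp point (between the pads) lies 19 mm behind it (r.grip_depth is the z of the grasp point in the tool frame, in m); z points along the fingers, y is the line along which they close (so a half turn about z gives the same grasp; the last joint's range is limited). The gripper opens to 88 mm and grips with 3 to 60 N. Pads are 18 mm wide; open, the fingers measure 123 mm over their backs; the gripper's body (75 mm by 187 mm) begins 45 mm behind the grasp point.
Start: joints at [-1.234, 0.689, -0.195, 1.565, 0.157, 0.902, -0.215], TCP at [0.186, 0.597, 0.239] pointing down, gripper open.
Joint ranges: [-3.01, 3.01], [-0.46, 2.08], [-1.47, 1.51], [0.13, 2.56], [-1, 4.14], [0.04, 2.09], [-2.66, 2.66]. Speed limits (rad/s): [2.57, 2.57, 3.14, 3.14, 3.14, 3.14, 3.14].

### API

Orientations are given as a unit quaternion [x, y, z, w].
In Python, from plant import r gives the robot as it stands.
- The arm moves only by the shell command python3 steer.py 'ROWS' [FORCE]. ROWS is a JSON list of rows, 1 to 10 of them, each of 7 numbers: the opening from 0.0 (shut) to 1.0 (fully open), then dx, dy, dz in m, then a rotation vector rx, ry, rz in rad; each row is the pose to reach, as a shift and turn from the pose commanded when the command began, along the tool's axes at that moment; what a row does not reach only later rows make up. A row lasts 1/10 s, in which the tool goes at most 0.05 m and 0.15 rad, less where a joint would pass 70% of its speed; a pose out of reach is approached as far as the arm can. The fingers move at their own pace and stop on an object; FORCE is the grip in N (left out, the last holds). Time passes only in rows, so rows that do not move let the fingers close. It prints the time, the measured TCP pose, the force, the opening and the grip force at its end.
- r.get_state(): the state, without advancing time (a new reading comes with each control period).
- r.snapshot(name): name is "scene" or "top" or "wrist"; returns the picture (480x640x3 uint8, red, green, blue); there is no depth.
- r.camera_params(name): a dict with "fx", "fy", "cx", "cy" (pixels), "k1" (the pictures are not rectified: a ray, as slopes to the right and down, at radius r is drawn at 1 + k1 r^2 times it, then the intrinsics apply), "rvec" (rotation vector, rad) and "tvec" (3), from world to camera coordinates, as OpenCV has them. Camera axes: x right, y down, z forward; pixel columns grow to the right and rows downward; lengths in m; the calibration is good to about 2 mm. A picture is of the moment at which its call begins: read the wrist's pose just before it. camera_params takes no time and is no camera call; for the wrist camera it gives the pose at the moment of the call.
- r.finish_job(): hands the job in; it is judged then, once.
The state is a dict: "clock": time; "q": joint angles; "qd": joint speeds; "joint_torque": joint torques, N m; "tool_pos": TCP position; "eef_rot": TCP orientation; "contact_force": force on the tool from outside, world axes, zero at the start; "moment": the same for the moment, N m; "opening": opening from 0.0 (shut) to 1.0 (fully open); "finger_force": force on a finger pad.
Only numpy, scipy, OpenCV 4.12 (cv2) and the standard library are available. Lean on these libraries where they do the work, as an engineer would, in place of code of your own. Each camera call takes 0.05 s, during which the arm holds its last target. There are 200 camera calls.

### The job

Get the mini chopper ready to crush ice: first slide the blade all the way down over the spindle in the middle of the clear bowl and let go of it, because it will not seat with ice underneath. Then take the steel scoop, scoop at least three ice cubes out of the blue tub in one go and tip them into the bowl, and lay the scoop back on the chopping board, right way up. Handle the ice only with the scoop, never with the fingers, leave no cube lying anywhere but in the bowl or the tub, and leave the mug, the honey jar and the lemon where they stand.

Things in the scene. Friction and masses are not known exactly. Their poses are not given: they have to be found in the camera images.
- chopper_bowl: clear chopper bowl, fixed: 136 mm across, 126 inside, 85 high, inner floor 6 mm up. Origin: centre of its underside, z up. In its middle a steel spindle, 11 mm thick, chamfered tip 56 mm above the origin, rises from a grey boss (24 mm across, top 12 mm above the origin). A side handle toward the bowl's -y reaches 110 mm from the axis, up to 79 mm high.
- spindle_top (a point): top of the spindle in the bowl, 56 mm above the worktop
- bowl_middle (a point): middle of the bowl's inside, 40 mm above the worktop, on the spindle's axis
- blade: blade unit upright on the board, 60 g: white round hub, 72 mm tall, 28 across (foot 38 across, 6 high; red dot on top), bore 15 wide, 52 deep, open below; two thin steel wings (53 mm radius, 11 to 37 mm up). Origin: centre of its underside, z along the hub. Seated, its foot rests on the boss: origin 12 mm above the bowl's. The top 20 mm of the hub is solid: grip there.
- blade_knob (a point): where to grip the blade unit: on the hub's axis, 62 mm above its underside (10 mm below its top)
- board: wooden chopping board, fixed, 200 mm (x) by 290 mm (y) by 17 mm thick; origin: centre of its underside. The scoop and the blade stand on it at the start.
- scoop: steel ice scoop, 160 g, flat on the board. Pan x -48 to 48 mm, 82 wide (flat floor 72 wide, small sloping corners), floor 3 thick thinning to the lip at +x; back and sides 40 high, sides falling to 27 in front, open at +x. Black handle 16 wide (y), 20 deep, 90 long, rises at 28 degrees toward -x, from (-58,0,30) to (-138,0,72). Origin: centre of the pan's underside; x to the lip, z up.
- scoop_grip (a point): middle of the scoop's handle, at (-97, 0, 50) mm in the scoop's frame: grip the 16 mm wide handle here, fingers either side
- scoop_lip (a point): middle of the scoop's front lip, at (48, 0, 0) mm in the scoop's frame
- scoop_pan (a point): inside of the scoop's pan, at (0, 0, 16) mm in the scoop's frame
- ice_tub: open blue plastic tub, fixed, 220 (x) by 106 (y) mm outside, 50 high, walls and floor 4 thick (inside 212 by 98); rim flange and end tabs reach 19 mm past the ends, 6 past the sides. Origin: centre of its underside. Its x axis points roughly away from the robot; at the start nine cubes lie 3 by 3 on its floor, x from 7 to 99 mm; the -x half is empty.
- ice0: ice cube, 24 mm with rounded edges, 13 g, very slippery (friction about 0.18); origin: its centre
- ice1: ice cube, 24 mm with rounded edges, 13 g, very slippery (friction about 0.18); origin: its centre
- ice2: ice cube, 24 mm with rounded edges, 13 g, very slippery (friction about 0.18); origin: its centre
- ice3: ice cube, 24 mm with rounded edges, 13 g, very slippery (friction about 0.18); origin: its centre
- ice4: ice cube, 24 mm with rounded edges, 13 g, very slippery (friction about 0.18); origin: its centre
- ice5: ice cube, 24 mm with rounded edges, 13 g, very slippery (friction about 0.18); origin: its centre
- ice6: ice cube, 24 mm with rounded edges, 13 g, very slippery (friction about 0.18); origin: its centre
- ice7: ice cube, 24 mm with rounded edges, 13 g, very slippery (friction about 0.18); origin: its centre
- ice8: ice cube, 24 mm with rounded edges, 13 g, very slippery (friction about 0.18); origin: its centre
- mug: striped mug at the back, 80 mm across, 101 mm high; leave it alone
- honey_jar: honey jar with a red lid at the back, 61 mm across, 90 mm high; leave it alone
- lemon: lemon at the back, 72 mm long; leave it alone

How it is judged:
By the outcome, as a careful person would: the job done as asked, in the order asked, and still so for the second after the job is handed in, with the robot touching nothing.
It also fails if it takes over 72 s, if anything falls off the work surface, if the arm or the gripper's body presses on something with over 40 N, if the wrist force passes 120 N, or if a joint passes its speed limit or range.

## Working session

There is one attempt and no reset: what is moved stays moved. The work goes in short steps, Python scripts to look and compute and a shell command to move; the robot and the scene stay as the last step left them, time stands still between calls to the robot, and variables do not carry over. Pictures are saved under pics/ and viewed, at most 10 in all, crops included, and the job is handed in when it is done.

```bash
ls; mkdir -p pics
python3 - <<'E'
from plant import r
import cv2,numpy as np
s=r.get_state();print(s['clock'],s['tool_pos'],s['eef_rot'],s['opening'],r.grip_depth)
for n in("scene","top"):
    cv2.imwrite(f"pics/{n}0.png",r.snapshot(n)[:,:,::-1]);print(n,r.camera_params(n))
E
```

```text
pics
plant.py
steer.py
0.0 [0.18625206 0.59594923 0.23790847] [ 1.50785703e-01  9.88566046e-01 -9.16823904e-04 -6.11299623e-05] 0.9976168088258192 -0.0187
scene {'fx': 533.8520907518891, 'fy': 533.8520907518891, 'cx': 325.4709143386547, 'cy': 240.10901063947335, 'k1': 0.025205689249200847, 'rvec': array([ 0.76870769, -2.62569565,  1.02210938]), 'tvec': array([0.50851306, 0.25663693, 0.94149605])}
top {'fx': 455.6763264328585, 'fy': 455.6763264328585, 'cx': 313.31017841785683, 'cy': 235.7151592010998, 'k1': -0.021641196523061144, 'rvec': array([ 2.15364683, -2.14241624,  0.151773  ]), 'tvec': array([0.02645814, 0.60801477, 1.06381802])}
```

View pics/scene0.png

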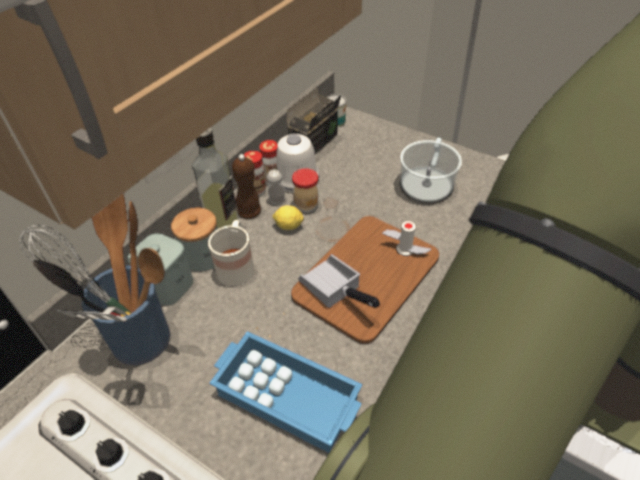

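View pics/top0.png

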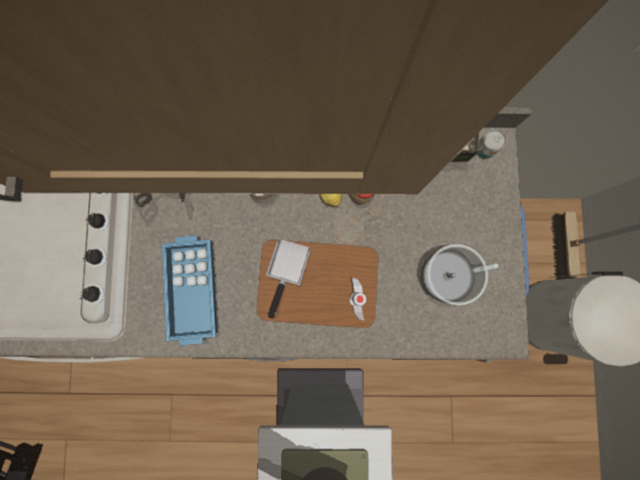

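The scene view shows the blade's red dot at (407,226), bowl around (428,183), scoop pan at (330,282) with handle end at (375,300), and the tub with cubes. In the top view the red dot is at (360,299), spindle at (450,275), scoop pan at (289,262), handle end at (272,313), and tub at (189,290).

```bash
cat > h.py <<'E'
import cv2,numpy as np
from scipy.spatial.transform import Rotation as R
def ray(c,uv):
    x=(uv[0]-c['cx'])/c['fx'];y=(uv[1]-c['cy'])/c['fy'];d=np.hypot(x,y);q=d
    for _ in range(20):q=d/(1+c['k1']*q*q)
    s=q/d if d else 1
    M=cv2.Rodrigues(np.asarray(c['rvec'],float))[0]
    v=M.T@np.array([x*s,y*s,1]);return -M.T@c['tvec'],v/np.linalg.norm(v)
def plane(c,uv,z):
    o,v=ray(c,uv);return o+v*(z-o[2])/v[2]
def tri(*rs):
    A=sum(np.eye(3)-np.outer(v,v) for o,v in rs);b=sum((np.eye(3)-np.outer(v,v))@o for o,v in rs)
    p=np.linalg.solve(A,b);return p,max(np.linalg.norm(np.cross(p-o,v)) for o,v in rs)
def proj(c,p):
    M=cv2.Rodrigues(np.asarray(c['rvec'],float))[0];q=M@np.asarray(p)+c['tvec'];x,y=q[:2]/q[2];k=1+c['k1']*(x*x+y*y)
    return np.array([c['cx']+c['fx']*x*k,c['cy']+c['fy']*y*k])
def blob(m,box):
    k=np.zeros_like(m);x0,y0,x1,y1=box;k[y0:y1,x0:x1]=m[y0:y1,x0:x1]
    n,l,st,ce=cv2.connectedComponentsWithStats(k.astype(np.uint8));i=1+np.argmax(st[1:,4]);return ce[i],st[i],l==i
E
python3 - <<'E'
from plant import r
from h import *
S,T=r.camera_params("scene"),r.camera_params("top")
s=cv2.imread("pics/scene0.png").astype(int);t=cv2.imread("pics/top0.png").astype(int)
red=lambda m:(m[:,:,2]>130)&(m[:,:,1]<80)&(m[:,:,0]<90)
blue=lambda m:(m[:,:,0]>m[:,:,2]+50)
blk=lambda m:m.max(2)<45
a,sa,_=blob(red(s),(390,210,430,245));b,sb,_=blob(red(t),(345,285,375,315));print("dot",a,sa,b,sb,tri(ray(S,a),ray(T,b)))
print("TCP in top/scene",proj(T,[.186,.596,.238]),proj(S,[.186,.596,.238]))
# tub blue mask hull, top view
c,st,l=blob(blue(t),(140,220,240,360));pts=np.argwhere(l)[:,::-1].astype(np.float32);print("tub",c,st,cv2.minAreaRect(pts),plane(T,cv2.minAreaRect(pts)[0],.05))
W=np.array([plane(T,p,.05)[:2] for p in pts],np.float32);print("tub world",cv2.minAreaRect(W))
# handle black in both
for n,im,C,bx in(("T",t,T,(262,280,292,322)),("S",s,S,(340,280,385,312))):
    c,st,l=blob(blk(im),bx);p=np.argwhere(l)[:,::-1].astype(np.float32);print(n,"handle",c,st,cv2.boxPoints(cv2.minAreaRect(p)).round(1).tolist())
# tips crops
big=np.hstack([cv2.resize(t[225:325,250:390].astype(np.uint8),(400,286),interpolation=2),cv2.resize(t[235:315,410:522].astype(np.uint8),(400,286),interpolation=2)])
big2=np.hstack([cv2.resize(s[210:310,290:430].astype(np.uint8),(400,286),interpolation=2),cv2.resize(s[135:215,380:492].astype(np.uint8),(400,286),interpolation=2)])
cv2.imwrite("pics/crop0.png",np.vstack([big,big2]))
E
```

```text
Traceback (most recent call last):
  File "h.py", line 19, in blob
    n,l,st,ce=cv2.connectedComponentsWithStats(k.astype(np.uint8));i=1+np.argmax(st[1:,4]);return ce[i],st[i],l==i
                                                                       ~~~~~~~~~^^^^^^^^^^
ValueError: attempt to get argmax of an empty sequence
```

Relative redness will work better.

Run:
```python
from plant import r
from h import *
S,T=r.camera_params("scene"),r.camera_params("top")
s=cv2.imread("pics/scene0.png").astype(int);t=cv2.imread("pics/top0.png").astype(int)
red=lambda m:(m[:,:,2]-m[:,:,1]>70)&(m[:,:,1]-m[:,:,0]<25)&(m[:,:,2]>110)
blue=lambda m:(m[:,:,0]>m[:,:,2]+50)
blk=lambda m:m.max(2)<50
a,sa,_=blob(red(s),(398,218,416,234));b,sb,_=blob(red(t),(350,290,370,308));print("dot",a,sa,b,sb,tri(ray(S,a),ray(T,b)))
print("TCP in top/scene",proj(T,[.186,.596,.238]),proj(S,[.186,.596,.238]))
c,st,l=blob(blue(t),(140,220,240,360));pts=np.argwhere(l)[:,::-1].astype(np.float32)
W=np.array([plane(T,p,.05)[:2] for p in pts],np.float32);print("tub world",cv2.minAreaRect(W))
for n,im,C,bx in(("T",t,T,(262,280,292,322)),("S",s,S,(340,280,385,312))):
    c,st,l=blob(blk(im),bx);p=np.argwhere(l)[:,::-1].astype(np.float32);print(n,"handle",c,st,cv2.boxPoints(cv2.minAreaRect(p)).round(1).tolist())
big=np.hstack([cv2.resize(t[225:325,250:390].astype(np.uint8),(400,286),interpolation=2),cv2.resize(t[235:315,410:522].astype(np.uint8),(400,286),interpolation=2)])
big2=np.hstack([cv2.resize(s[210:310,290:430].astype(np.uint8),(400,286),interpolation=2),cv2.resize(s[135:215,380:492].astype(np.uint8),(400,286),interpolation=2)])
cv2.imwrite("pics/crop0.png",np.vstack([big,big2]))
```

```text
dot [407.97058824 225.35294118] [405 223   7   6  34] [359.57575758 298.57575758] [357 296   6   6  33] (array([ 0.45551636, -0.07733834,  0.08961801]), np.float64(0.0014841882394097514))
TCP in top/scene [ 14.46375008 439.28062439] [352.02720508 664.58095996]
tub world ((0.4483022093772888, 0.31395167112350464), (0.13779522478580475, 0.09201449155807495), 5.297060012817383)
T handle [271.41935484 311.64516129] [269 307   6  10  31] [[268.29998779296875, 315.79998779296875], [270.6000061035156, 306.3999938964844], [274.8999938964844, 307.5], [272.5, 316.8999938964844]]
S handle [361.10280374 296.80841121] [347 289  32  18 214] [[345.29998779296875, 294.20001220703125], [348.1000061035156, 287.3999938964844], [379.1000061035156, 300.3999938964844], [376.29998779296875, 307.1000061035156]]
```

View pics/crop0.png

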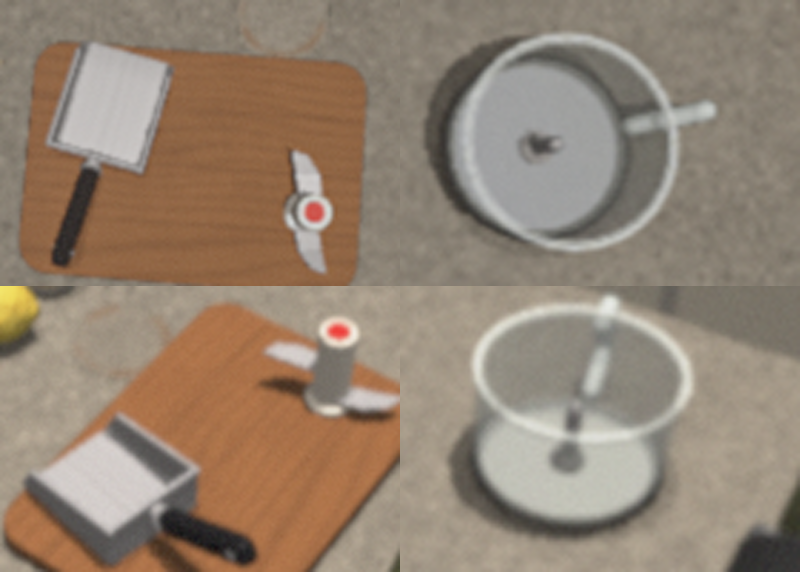

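Run:
```python
from plant import r
from h import *
S,T=r.camera_params("scene"),r.camera_params("top");W=r.camera_params("wrist")
print(ray(S,(320,240)),ray(T,(320,240)),ray(W,(320,240)))
print(proj(T,[0,0,0]),proj(T,[.4,.3,0]),r.get_state()['q'])
mid=lambda a,b:tri(ray(S,a),ray(T,b))
print("spindle tip",mid((428.7,167),(454.8,275.3)), "boss/plane",plane(T,(450,276.5),.012),plane(S,(426.5,183),.012))
print("handle front",mid((347,292),(284,281)),"end",mid((375.8,301.7),(271.2,316.7)))
# rim ellipses (crop pixel readings) and tub
tr=[(565,34),(565,248),(466,141),(677,141)]
print("rim top",plane(T,(410+(571.5-400)*.28,235+141*.28),.085),"scene",plane(S,(380+(582-400)*.28,135+(373-286)*.28),.085))
f=lambda x,y:(250+x*.35,225+y*.35)
for n,p in dict(TL=(88,42),TR=(171,65),BR=(143,172),BL=(48,145)).items():print(n,plane(T,f(*p),.05))
t=cv2.imread("pics/top0.png").astype(int)
m=(t[:,:,0]>t[:,:,2]+30);c,st,l=blob(m,(140,220,240,360));p=np.argwhere(l)[:,::-1].astype(np.float32)
w=np.array([plane(T,q,.05)[:2] for q in cv2.convexHull(p)[:,0]],np.float32);print("tub",st,cv2.minAreaRect(w))
s=cv2.imread("pics/scene0.png").astype(int);m=(s[:,:,0]>s[:,:,2]+30);c,st,l=blob(m,(200,320,370,460));p=np.argwhere(l)[:,::-1].astype(np.float32)
w=np.array([plane(S,q,.05)[:2] for q in cv2.convexHull(p)[:,0]],np.float32);print("tubS",st,cv2.minAreaRect(w))
cv2.imwrite("pics/w0.png",np.hstack([cv2.resize(s[320:460,200:370].astype(np.uint8),(400,330)),cv2.resize(t[225:355,135:245].astype(np.uint8),(400,473))[:330]]))
```

```text
(array([0.16996407, 0.64824489, 0.87278498]), array([ 0.38770501, -0.55843184, -0.73337487])) (array([0.45200167, 0.02899341, 1.13883477]), array([ 0.13156808, -0.01414645, -0.99120619])) (array([0.10896003, 0.61953077, 0.38410899]), array([ 0.2951141 , -0.07821502, -0.95225526]))
[324.56300167 494.30791049] [203.12555979 321.13895581] [-1.23422888  0.68987775 -0.19454754  1.56624173  0.15730881  0.90251899
 -0.21510894]
spindle tip (array([ 0.5126443 , -0.30666175,  0.05745568]), np.float64(4.8507173455472955e-05)) boss/plane [ 0.51223029 -0.30872633  0.012     ] [ 0.50994867 -0.30221609  0.012     ]
handle front (array([0.49528636, 0.09845203, 0.03348576]), np.float64(0.0033480649166490067)) end (array([0.41530488, 0.12442377, 0.08907355]), np.float64(0.0003195802577590303))
rim top [ 0.51306686 -0.30564486  0.085     ] scene [ 0.50860537 -0.30228679  0.085     ]
TL [0.59676197 0.10795596 0.05      ]
TR [0.57760297 0.0378001  0.05      ]
BR [0.48787987 0.06053766 0.05      ]
BL [0.50986633 0.140038   0.05      ]
tub [ 162  236   54  109 3663] ((0.47718575596809387, 0.32636523246765137), (0.2561306655406952, 0.1179160326719284), 5.281179428100586)
tubS [ 210  332  152  117 7813] ((0.4727979600429535, 0.3320096433162689), (0.25690487027168274, 0.12513436377048492), 5.385135650634766)
```

```bash
cat >> h.py <<'E'
Rd=R.from_matrix(np.diag([-1.,1,-1]))
def pose(yaw,a):return R.from_euler('z',yaw,degrees=True)*R.from_euler('y',a,degrees=True)*Rd
def delta(st,P,Q):
    A=R.from_quat(st['eef_rot']);d=A.inv().apply(np.asarray(P)-st['tool_pos']);w=(A.inv()*Q).as_rotvec()
    print('shift',d.round(4),'rot',w.round(4),'rows',max(np.linalg.norm(d)/.05,np.linalg.norm(w)/.15).round(1));return d,w
def wpic(r,name):
    C=r.camera_params("wrist");im=r.snapshot("wrist")[:,:,::-1];cv2.imwrite(f"pics/{name}.png",im);return C,im.astype(int)
E
python3 - <<'E'
from plant import r
from h import *
delta(r.get_state(),[.4555,-.0773,.2],pose(0,0))
E
F='[1,-0.4577,-0.5624,0,0,0,-0.303]'; python3 steer.py '[[1,-0.4577,-0.5624,0,0,0,-0.303],[1,-0.4577,-0.5624,0,0,0,-0.303],[1,-0.4577,-0.5624,0,0,0,-0.303],[1,-0.4577,-0.5624,0,0,0,-0.303],[1,-0.4577,-0.5624,0,0,0,-0.303],[1,-0.4577,-0.5624,0,0,0,-0.303],[1,-0.4577,-0.5624,0,0,0,-0.303],[1,-0.4577,-0.5624,0,0,0,-0.303],[1,-0.4577,-0.5624,0,0,0,-0.303],[1,-0.4577,-0.5624,0,0,0,-0.303]]'
python3 - <<'E'
from plant import r
from h import *
delta(r.get_state(),[.4555,-.0773,.16],pose(0,0))
C,w=wpic(r,"w1")
for n,p in dict(grip=(.452,.113,.067),orig=(.543,.0865,.017)).items():print(n,proj(C,p))
E
```

```text
clock: 1.1
tool_pos: [0.3723, 0.1304, 0.2387]
eef_rot: [-0.0, 1.0, 0.0, 0.0]
contact_force: [1.8, 0.4, -0.1]
opening: 0.997
finger_force: 0.0
shift [-0.0831 -0.2078  0.0787] rot [0.0001 0.     0.0006] rows 4.7
grip [298.70756306 294.55392757]
orig [280.41854361 341.60164405]
```

View pics/w1.png

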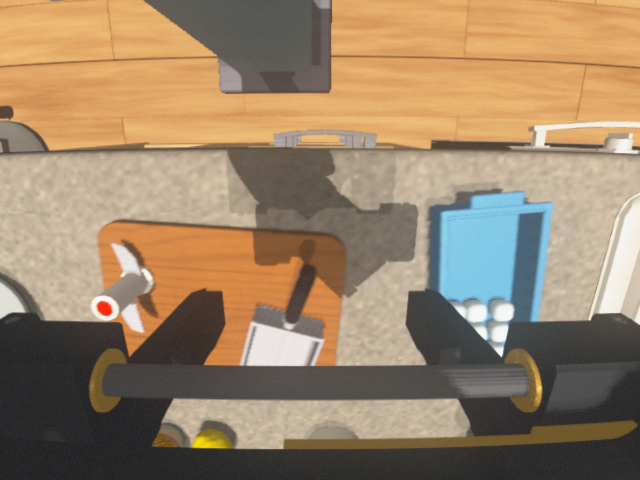

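```bash
python3 steer.py '[[1,-0.083,-0.208,0.079,0,0,0],[1,-0.083,-0.208,0.079,0,0,0],[1,-0.083,-0.208,0.079,0,0,0],[1,-0.083,-0.208,0.079,0,0,0],[1,-0.083,-0.208,0.079,0,0,0],[1,-0.083,-0.208,0.079,0,0,0]]'
python3 - <<'E'
from plant import r
from h import *
s=r.get_state();C,w=wpic(r,"w2")
S,T=r.camera_params("scene"),r.camera_params("top")
red=(w[:,:,2]-w[:,:,1]>70)&(w[:,:,1]-w[:,:,0]<35)&(w[:,:,2]>110)
e=proj(C,[.4555,-.0773,.0895]);print("exp",e)
c,st,l=blob(red,(int(e[0])-60,max(0,int(e[1])-60),int(e[0])+60,int(e[1])+60));print(c,st,plane(C,c,.089),tri(ray(C,c),ray(T,(359.6,298.6)),ray(S,(408,225.4))))
E
```

```text
clock: 1.75
tool_pos: [0.4553, -0.081, 0.1579]
eef_rot: [0.005, 1.0, -0.001, -0.001]
contact_force: [-1.3, -0.5, -0.3]
opening: 1.002
finger_force: 0.0
exp [321.91018212 257.92739772]
[320.48187633 259.14925373] [308 248  26  24 469] [ 0.45655641 -0.07825174  0.089     ] (array([ 0.45580182, -0.07779524,  0.08930275]), np.float64(0.0016618852903452653))
```

Wrist view (w1): red dot at (104,308), scoop handle at (300,292), tub at (495,270), all as expected. Three views put the blade dot at (0.456,-0.078,0.089), as it should be.

```bash
python3 steer.py '[[1,0,0,0.04,0,0,0],[1,0,0,0.08,0,0,0],[1,0,0,0.1,0,0,0],[1,0,0,0.1,0,0,0],[0.2,0,0,0.1,0,0,0],[0.2,0,0,0.1,0,0,0],[0.2,0,0,0.1,0,0,0],[0.2,0,0,0.1,0,0,0],[0.2,0,0,0.1,0,0,0]]' 40
python3 steer.py '[[0.2,0,0,0,0,0,0],[0.2,0,0,-0.03,0,0,0],[0.2,0,0,-0.08,0,0,0],[0.2,0,0,-0.12,0,0,0],[0.2,0,0,-0.14,0,0,0],[0.2,0,0,-0.14,0,0,0]]'
```

```text
clock: 2.7
tool_pos: [0.4554, -0.0758, 0.0603]
eef_rot: [0.0, 1.0, 0.0, 0.001]
contact_force: [0.0, -0.1, 1.0]
opening: 0.569
finger_force: 0.0
clock: 3.3
tool_pos: [0.4566, -0.0759, 0.2023]
eef_rot: [0.0, 1.0, -0.0, 0.003]
contact_force: [0.3, -0.6, -0.5]
opening: 0.199
finger_force: 0.0
```

The fingers were slower than I allowed for; check the blade.

Run:
```python
from plant import r
from h import *
C,w=wpic(r,"w3")
S,T=r.camera_params("scene"),r.camera_params("top")
t=r.snapshot("top")[:,:,::-1].astype(int);s=r.snapshot("scene")[:,:,::-1].astype(int);cv2.imwrite("pics/t3.png",t);cv2.imwrite("pics/s3.png",s)
red=lambda w:(w[:,:,2]-w[:,:,1]>70)&(w[:,:,1]-w[:,:,0]<35)&(w[:,:,2]>110)
e=proj(C,[.456,-.078,.0895]).astype(int);print(e)
c,st,l=blob(red(w),(e[0]-60,e[1]-60,e[0]+60,e[1]+60));print(c,st,plane(C,c,.089))
for m,K in((t,T),(s,S)):
    e=proj(K,[.456,-.078,.0895]).astype(int)
    try:
        c,st,l=blob(red(m),(e[0]-15,e[1]-15,e[0]+15,e[1]+15));print(c,st,plane(K,c,.089))
    except ValueError:print("hidden")
```

```text
[313 236]
[312.77842566 236.49562682] [302 227  22  20 343] [ 0.45644287 -0.07854141  0.089     ]
hidden
[409. 225.] [409 225   1   1   1] [ 0.45308248 -0.08056944  0.089     ][ WARN:0@5.645] global loadsave.cpp:1063 imwrite_ Unsupported depth image for selected encoder is fallbacked to CV_8U.
```

Blade untouched, still at (0.456,-0.078). Try again with longer closing.

```bash
python3 steer.py '[[0.8,0,-0.002,0,0,0,0],[0.8,0,-0.002,0,0,0,0],[0.8,0,-0.002,0,0,0,0],[0.8,0,-0.002,0,0,0,0],[0.8,0,-0.002,0,0,0,0],[0.8,0,-0.002,0.04,0,0,0],[0.8,0,-0.002,0.08,0,0,0],[0.8,0,-0.002,0.12,0,0,0],[0.8,0,-0.002,0.14,0,0,0],[0.8,0,-0.002,0.14,0,0,0]]' 40
python3 steer.py '[[0.1,0,0,0,0,0,0],[0.1,0,0,0,0,0,0],[0.1,0,0,0,0,0,0],[0.1,0,0,0,0,0,0],[0.1,0,0,0,0,0,0],[0.1,0,0,0,0,0,0],[0.1,0,0,0,0,0,0],[0.1,0,0,0,0,0,0],[0.1,0,0,0,0,0,0]]'
```

```text
clock: 4.45
tool_pos: [0.4537, -0.0772, 0.0575]
eef_rot: [-0.001, 1.0, -0.0, -0.002]
contact_force: [0.1, 0.7, 0.3]
opening: 0.797
finger_force: 0.0
clock: 5.35
tool_pos: [0.4553, -0.0778, 0.0601]
eef_rot: [0.0, 1.0, -0.0, 0.0]
contact_force: [0.2, 0.2, 5.9]
opening: 0.306
finger_force: 40.0
```

```bash
python3 steer.py '[[0.1,0,0,-0.03,0,0,0],[0.1,0,0,-0.07,0,0,0],[0.1,0,0,-0.11,0,0,0],[0.1,0,-0.04,-0.14,0,0,0],[0.1,0,-0.08,-0.14,0,0,0],[0.1,0,-0.1,-0.14,0,0,0],[0.1,0,-0.1,-0.14,0,0,0],[0.1,0,-0.1,-0.14,0,0,0]]'
python3 - <<'E'
from plant import r
from h import *
print(r.get_state()['tool_pos'],r.get_state()['opening']);C,w=wpic(r,"w4")
for p in [(.5126,-.3067,.0575),(.5126,-.3067,.012),(.511,-.305,.085)]:print(proj(C,p))
E
```

```text
clock: 6.15
tool_pos: [0.4547, -0.177, 0.1994]
eef_rot: [0.0, 1.0, 0.001, -0.0]
contact_force: [0.6, -0.1, -1.7]
opening: 0.3
finger_force: 40.0
[ 0.45467022 -0.17704032  0.19943101] 0.30008371209919693
[176.79807833 287.73612986]
[193.01169754 269.0302875 ]
[166.45703168 299.99586204]
```

View pics/w4.png

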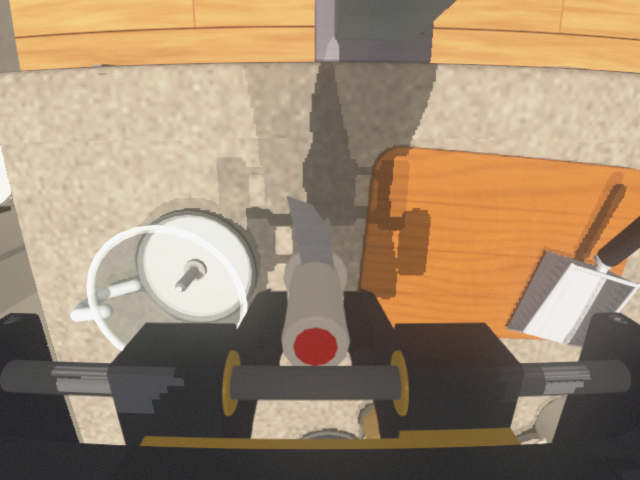

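Wrist view: spindle tip near (181,288), boss near (197,268), held blade's dot at (316,347). Measure these more exactly.

Run:
```python
from plant import r
from h import *
s=r.get_state();C=r.camera_params("wrist");w=cv2.imread("pics/w4.png").astype(int)
S,T=r.camera_params("scene"),r.camera_params("top")
red=(w[:,:,2]-w[:,:,1]>70)&(w[:,:,2]>110)
c,st,l=blob(red,(280,320,350,372));print("dot",c,st,plane(C,c,.2285)-s['tool_pos'])
g=w.sum(2)//3
dk=(g<165);c,st,l=blob(dk,(170,252,215,297));p=np.argwhere(l)[:,::-1];print("spindle blob",st)
for y in range(256,296,2):
    q=p[p[:,1]==y,0]; print(y,(q.min(),q.max()) if len(q) else None,end='; ')
t=cv2.imread("pics/top0.png").astype(int);gt=t.sum(2)//3;print();print(gt[266:286,440:464])
```

```text
dot [315.0672 346.3072] [ 294  328   43   38 1250] [ 0.00129463 -0.00076305  0.02907566]
spindle blob [177 267  26  24 269]
256 None; 258 None; 260 None; 262 None; 264 None; 266 None; 268 (np.int64(190), np.int64(197)); 270 (np.int64(188), np.int64(198)); 272 (np.int64(186), np.int64(199)); 274 (np.int64(185), np.int64(201)); 276 (np.int64(183), np.int64(201)); 278 (np.int64(181), np.int64(198)); 280 (np.int64(180), np.int64(192)); 282 (np.int64(178), np.int64(190)); 284 (np.int64(181), np.int64(189)); 286 (np.int64(183), np.int64(187)); 288 (np.int64(182), np.int64(186)); 290 (np.int64(182), np.int64(184)); 292 None; 294 None; 
[[161 161 161 161 161 160 160 161 159 160 161 160 160 160 160 158 159 161
  160 160 161 158 159 159]
 [162 160 161 159 159 160 161 161 160 160 161 160 161 160 162 159 160 160
  159 160 160 160 160 160]
 [160 158 159 160 160 162 160 161 159 159 159 162 161 160 160 158 160 160
  159 158 160 160 159 159]
 [161 160 159 160 159 160 160 162 160 160 159 160 162 161 160 161 160 161
  159 158 158 161 159 160]
 [159 160 159 159 159 158 158 160 159 159 160 161 162 160 1
[... 857 characters left out ...]
60 160 154 140 127 133 138 138 140 146 149 157 160 160 159 160 160
  162 160 161 161 160 161]
 [158 159 159 158 155 141 134 142 144 146 152 156 158 159 160 161 159 159
  159 160 160 160 160 160]
 [159 158 159 161 160 157 154 156 156 156 157 159 158 160 159 159 158 159
  160 160 160 159 158 161]
 [158 160 160 160 159 160 161 161 161 160 161 160 160 159 160 159 161 159
  160 160 159 158 159 159]
 [158 161 159 160 160 160 160 160 160 159 161 158 159 159 158 160 158 159
  159 161 159 157 159 159]
 [161 162 160 162 159 159 160 160 161 161 159 159 161 159 160 158 159 158
  159 158 159 159 159 159]
 [162 160 161 161 160 159 160 160 160 161 159 160 159 159 161 160 158 160
  160 159 160 160 159 160]]
```

Run:
```python
from plant import r
from h import *
C=r.camera_params("wrist");w=cv2.imread("pics/w4.png");t=cv2.imread("pics/top0.png")
S,T=r.camera_params("scene"),r.camera_params("top")
print("boss T",plane(T,(446,275.6),.012),"tip T",plane(T,(453.5,275),.056),"tip W",plane(C,(181.5,287.5),.056),"tip tri",tri(ray(C,(181.5,287.5)),ray(T,(453.5,275)),ray(S,(428.7,167))))
# rim circle from wrist: pale ring pixels, left arc; bowl floor ellipse
hsv=cv2.cvtColor(w,cv2.COLOR_BGR2HSV)
A=np.hstack([cv2.resize(w[245:305,150:220],(420,360),interpolation=2),cv2.resize(cv2.imread("pics/scene0.png")[150:200,400:460],(378,360)[:2],interpolation=2)])
cv2.imwrite("pics/crop4.png",A)
```

```text
boss T [ 0.51441    -0.29887958  0.012     ] tip T [ 0.51346948 -0.30401792  0.056     ] tip W [ 0.51349614 -0.30178345  0.056     ] tip tri (array([ 0.51198903, -0.30171785,  0.06056296]), np.float64(0.0017720577086568884))
```

View pics/crop4.png

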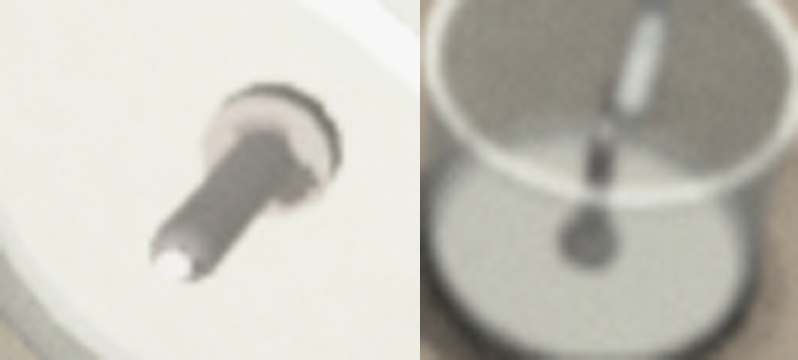

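Crop: spindle tip centre at about (179.7,287), boss centre (194,269.7), giving an axis at about (0.513,-0.304), consistent with the top view.

```bash
python3 steer.py '[[0.1,-0.02,-0.04,0,0,0,0],[0.1,-0.04,-0.08,0,0,0,0],[0.1,-0.057,-0.12,0,0,0,0],[0.1,-0.057,-0.126,0,0,0,0],[0.1,-0.057,-0.126,0,0,0,0],[0.1,-0.057,-0.126,0.04,0,0,0],[0.1,-0.057,-0.126,0.07,0,0,0],[0.1,-0.057,-0.126,0.09,0,0,0],[0.1,-0.057,-0.126,0.09,0,0,0]]'
```

```text
clock: 7.1
tool_pos: [0.5101, -0.2993, 0.1073]
eef_rot: [-0.002, 1.0, 0.002, -0.003]
contact_force: [-0.3, 0.6, 0.2]
opening: 0.301
finger_force: 40.0
```

```bash
python3 steer.py '[[0.1,0,0,0.006,0,0,0],[0.1,0,0,0.012,0,0,0],[0.1,0,0,0.018,0,0,0],[0.1,0,0,0.022,0,0,0],[0.1,0,0,0.022,0,0,0]]'
```

```text
clock: 7.6
tool_pos: [0.5122, -0.3038, 0.0875]
eef_rot: [-0.0, 1.0, -0.0, 0.0]
contact_force: [0.7, -0.8, -1.1]
opening: 0.303
finger_force: 40.0
```

The bore is over the spindle (11 mm past the tip, no force). Continue down.

```bash
python3 steer.py '[[0.1,0,0,0.01,0,0,0],[0.1,0,0,0.018,0,0,0],[0.1,0,0,0.024,0,0,0],[0.1,0,0,0.029,0,0,0],[0.1,0,0,0.032,0,0,0],[0.1,0,0,0.034,0,0,0],[0.1,0,0,0.034,0,0,0]]'
```

```text
clock: 8.3
tool_pos: [0.5126, -0.3038, 0.0552]
eef_rot: [-0.0, 1.0, -0.001, 0.001]
contact_force: [-2.0, -0.4, 12.2]
opening: 0.305
finger_force: 40.0
```

```bash
python3 steer.py '[[0.6,0,0,-0.001,0,0,0],[0.6,0,0,-0.001,0,0,0],[0.6,0,0,-0.001,0,0,0],[0.6,0,0,-0.001,0,0,0],[0.6,0,0,-0.02,0,0,0],[0.6,0,0,-0.06,0,0,0],[0.6,0,0,-0.11,0,0,0],[0.6,0.02,0.05,-0.14,0,0,0],[0.6,0.04,0.1,-0.145,0,0,0],[0.6,0.05,0.15,-0.145,0,0,0]]'
python3 steer.py '[[1,0.01,0.05,0,0,0,0],[1,0.02,0.1,0,0,0,0],[1,0.03,0.15,0,0,0,0],[1,0.04,0.2,0,0,0,0],[1,0.04,0.24,0,0,0,0],[1,0.04,0.24,0,0,0,0],[1,0.04,0.24,0,0,0,0]]'
python3 - <<'E'
from plant import r
from h import *
print(r.get_state()['tool_pos']);C,w=wpic(r,"w5");T=r.camera_params("top")
t=r.snapshot("top")[:,:,::-1];cv2.imwrite("pics/t5.png",t)
for n,p in dict(grip=(.452,.113,.067),front=(.495,.0985,.047),end=(.4153,.1244,.089),orig=(.543,.0865,.017)).items():print(n,proj(C,p))
A=np.hstack([w.astype(np.uint8)[60:480,100:600],cv2.resize(t[245:305,420:470],(300,360),interpolation=2)[:, :] if 0 else np.zeros((420,0,3),np.uint8)])
B=cv2.resize(t[235:315,410:522],(280,200),interpolation=2);A=np.hstack([A,np.vstack([B,np.zeros((220,280,3),np.uint8)])]);cv2.imwrite("pics/c5.png",A)
print("dot T", [plane(T,blob((t[:,:,2].astype(int)-t[:,:,1]>60),(435,255,475,300))[0],.084)])
E
```

```text
clock: 9.3
tool_pos: [0.465, -0.1682, 0.1993]
eef_rot: [0.001, 1.0, -0.0, 0.001]
contact_force: [0.5, 0.9, -0.2]
opening: 0.599
finger_force: 0.0
clock: 10.0
tool_pos: [0.4254, 0.0722, 0.1981]
eef_rot: [-0.002, 1.0, -0.0, -0.0]
contact_force: [-0.1, -0.2, -0.2]
opening: 1.004
finger_force: 0.0
[0.42541512 0.07224005 0.19806724]
grip [362.78967583 260.91508831]
front [342.81432615 295.01821984]
end [383.49664288 226.99825557]
orig [328.34830967 322.02962528]
dot T [array([ 0.51354027, -0.30244358,  0.084     ])]
```

View pics/c5.png

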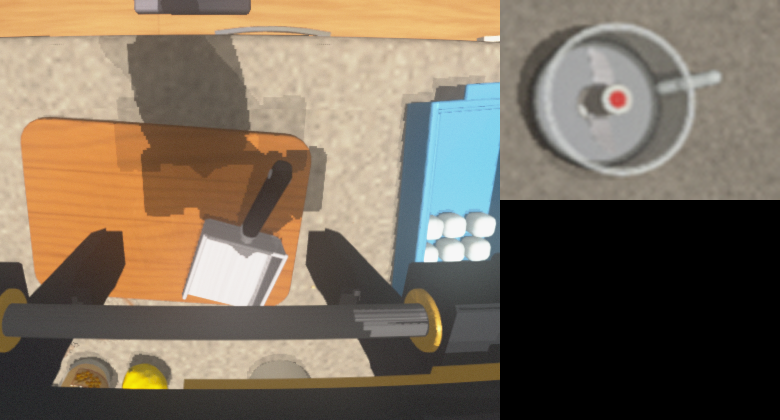

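The blade is seated on the spindle in the bowl (top-view crop). The scoop handle runs from about (383,225) to (348,295) in the wrist view. Fit it.

Run:
```python
from plant import r
from h import *
C=r.camera_params("wrist");w=cv2.imread("pics/w5.png").astype(int);T=r.camera_params("top");t=cv2.imread("pics/t5.png").astype(int)
m=(w.max(2)<62);c,st,l=blob(m,(335,215,400,305));p=np.argwhere(l)[:,::-1].astype(np.float32)
rr=cv2.minAreaRect(p);b=cv2.boxPoints(rr);print(c,st,rr)
i=np.argsort(b[:,1]);e=b[i[:2]].mean(0);f=b[i[2:]].mean(0);print("end px",e,"front px",f)
print("end",plane(C,e,.089),"front",plane(C,f,.047),"mid",plane(C,(e+f)/2,.067))
# pan: bright floor corners -> minAreaRect of pale pixels, floor z .02
g=w.sum(2)//3;pale=(g>150)&(w.max(2)-w.min(2)<30);c,st,l=blob(pale,(270,275,390,366));p=np.argwhere(l)[:,::-1]
P=np.array([plane(C,q,.02)[:2] for q in p],np.float32);print(st,"floor",cv2.minAreaRect(P))
m=(t.max(2)<50)
try:
    c,st,l=blob(m,(262,278,292,322));p=np.argwhere(l)[:,::-1].astype(np.float32);print("T",c,st,cv2.minAreaRect(p))
except ValueError:pass
```

```text
[368.53968254 245.34920635] [362 237  13  17  63] ((369.300048828125, 244.10000610351562), (10.751745223999023, 15.178932189941406), 18.434947967529297)
end px [371.70004 236.90001] front px [366.90005 251.3    ]
end [0.4235334  0.11310107 0.089     ] front [0.45040736 0.11659392 0.047     ] mid [0.43676898 0.1151554  0.067     ]
[ 283  294  105   72 4550] floor ((0.5601295828819275, 0.0887029841542244), (0.09592222422361374, 0.08384422957897186), 73.97024536132812)
```

Run:
```python
from plant import r
from h import *
C=r.camera_params("wrist");w=cv2.imread("pics/w5.png").astype(int);T=r.camera_params("top");t=cv2.imread("pics/top0.png").astype(int)
def H(m,bx,K,flip):
    k=((m[:,:,2]-m[:,:,0])<28)&(m.max(2)<95);c,st,l=blob(k,bx);p=np.argwhere(l)[:,::-1].astype(np.float32);rr=cv2.minAreaRect(p);b=cv2.boxPoints(rr);i=np.argsort(b[:,1])
    a,d=b[i[:2]].mean(0),b[i[2:]].mean(0);print(st,rr[1],a,d);return (a,d) if not flip else (d,a)
e1,f1=H(w,(335,215,400,300),C,0);e2,f2=H(t,(262,278,292,322),T,1)
for n,a,b,z in(("end",e1,e2,.089),("front",f1,f2,.047),("mid",(e1+f1)/2,(e2+f2)/2,.067)):print(n,tri(ray(C,a),ray(T,b)),plane(C,a,z),plane(T,b,z))
```

```text
[ 343  220   49   77 1557] (21.308921813964844, 83.79913330078125) [387.24518 222.13373] [347.1178  295.70062]
[269 284  16  34 210] (6.322763919830322, 35.113922119140625) [281.75214 283.91074] [269.85834 316.949  ]
end (array([0.41432572, 0.12767955, 0.07773255]), np.float64(0.0007656965838752203)) [0.41163423 0.124517   0.089     ] [0.41443597 0.12733569 0.089     ]
front (array([0.49061728, 0.10114333, 0.05690256]), np.float64(0.0024709060832121964)) [0.4957466  0.09968193 0.047     ] [0.49080091 0.10429692 0.047     ]
mid (array([0.45188378, 0.11566467, 0.06235514]), np.float64(0.0009480726963286547)) [0.45027738 0.11397764 0.067     ] [0.45169108 0.11621775 0.067     ]
```

Run:
```python
from plant import r
from h import *
Q=pose(-17.5,-25);s=r.get_state()
tcp=np.array([.451,.115,.066])+.0187*Q.apply([0,0,1]);print(tcp)
delta(s,tcp+[0,0,.08],Q);
A=R.from_quat(s['eef_rot']);print(Q.inv().apply([0,0,-.08]))
```

```text
[0.45853719 0.11262353 0.04905204]
shift [-0.033   0.043   0.0688] rot [ 0.0651 -0.4335  0.2992] rows 3.5
[0.03380946 0.         0.07250462]
```

```bash
python3 steer.py '[[1,-0.033,0.043,0.069,0.065,-0.4335,0.299],[1,-0.033,0.043,0.069,0.065,-0.4335,0.299],[1,-0.033,0.043,0.069,0.065,-0.4335,0.299],[1,-0.033,0.043,0.069,0.065,-0.4335,0.299],[1,-0.033,0.043,0.069,0.065,-0.4335,0.299],[1,-0.033,0.043,0.069,0.065,-0.4335,0.299],[1,-0.033,0.043,0.069,0.065,-0.4335,0.299]]'
python3 - <<'E'
from plant import r
from h import *
Q=pose(-17.5,-25);s=r.get_state();print(s['q'])
delta(s,[.4585,.1126,.049],Q)
E
```

```text
clock: 10.8
tool_pos: [0.4531, 0.0884, 0.1347]
eef_rot: [0.1, 0.984, -0.066, 0.129]
contact_force: [0.1, -0.4, -0.7]
opening: 0.998
finger_force: 0.0
[-0.39955275  0.66772298 -0.11174461  2.33103431  1.57486226  0.32107965
 -0.6655443 ]
shift [0.0221 0.0336 0.0797] rot [-0.0673 -0.1602  0.1192] rows 1.8
```

```bash
python3 steer.py '[[1,0,0,0,0,0,0],[1,0,0,0,0,0,0],[1,0,0,0,0,0,0]]'
python3 - <<'E'
from plant import r
from h import *
Q=pose(-17.5,-25);s=r.get_state();print(s['q'],s['tool_pos'],s['eef_rot'])
delta(s,[.4585,.1126,.129],Q)
E
```

```text
clock: 11.1
tool_pos: [0.453, 0.0892, 0.1352]
eef_rot: [0.098, 0.985, -0.066, 0.128]
contact_force: [0.2, 0.1, -0.7]
opening: 0.999
finger_force: 0.0
[-0.40068462  0.66652369 -0.11140366  2.32953783  1.5645656   0.31964505
 -0.65262545] [0.45302705 0.08917866 0.13518051] [ 0.09847334  0.98467353 -0.06580528  0.12802619]
shift [0.0006 0.0246 0.0036] rot [-0.0664 -0.1615  0.1224] rows 1.4
```

Forward tilt runs the wrist toward its limit; use a vertical grasp instead (backward tilt has plenty of range).

Run:
```python
from plant import r
from h import *
s=r.get_state();delta(s,[.451,.115,.117],pose(-17.5,0))
```

```text
shift [0.0113 0.0266 0.0129] rot [-0.0915  0.2742  0.1053] rows 2.1
```

```bash
python3 steer.py '[[1,0.0113,0.0266,0.0129,-0.0915,0.2742,0.1053],[1,0.0113,0.0266,0.0129,-0.0915,0.2742,0.1053],[1,0.0113,0.0266,0.0129,-0.0915,0.2742,0.1053],[1,0.0113,0.0266,0.0129,-0.0915,0.2742,0.1053],[1,0.0113,0.0266,0.0129,-0.0915,0.2742,0.1053],[1,0.0113,0.0266,0.0129,-0.0915,0.2742,0.1053],[1,0.0113,0.0266,0.0129,-0.0915,0.2742,0.1053]]'
python3 - <<'E'
from plant import r
from h import *
s=r.get_state();print(s['q']);delta(s,[.451,.115,.047],pose(-17.5,0))
C,w=wpic(r,"w6")
k=((w[:,:,2]-w[:,:,0])<28)&(w.max(2)<95)
e=[proj(C,p) for p in((.4145,.1265,.089),(.493,.1,.047),(.451,.115,.067))];print(np.round(e))
for y in range(int(e[0][1]),int(e[1][1]),8):
    x0=int(e[2][0]);q=np.where(k[y,x0-50:x0+50])[0]+x0-50
    if len(q):print(y,q.min(),q.max(),len(q))
E
```

```text
clock: 11.8
tool_pos: [0.4498, 0.1163, 0.1169]
eef_rot: [0.15, 0.989, -0.0, 0.0]
contact_force: [0.3, 0.3, 1.0]
opening: 1.002
finger_force: 0.0
[-0.06628965  0.73915716 -0.46198336  2.13766731  0.78837302  0.43881687
  0.11180785]
shift [-0.0015 -0.0008  0.0699] rot [-0.0008  0.0007  0.004 ] rows 1.4
[[315. 219.]
 [312. 317.]
 [315. 270.]]
218 302 325 24
226 300 327 28
234 300 327 28
242 301 328 28
250 301 328 28
258 302 328 27
266 302 327 26
274 303 327 25
282 304 327 24
290 304 327 24
298 305 327 23
306 305 327 23
314 307 326 20
```

Run:
```python
from plant import r
from h import *
s=r.get_state();A=R.from_quat(s['eef_rot']);C=r.camera_params("wrist")
for uv,z in(((313.5,226),.086),((314.5,266),.067),((316.5,314),.047)):
    print(A.inv().apply(plane(C,uv,z)-s['tool_pos']).round(4))
```

```text
[ 0.0319 -0.0016  0.0309]
[ 0.0012 -0.0011  0.0499]
[-0.0439  0.0003  0.07  ]
```

```bash
python3 steer.py '[[1,0,-0.001,0.04,0,0,-0.024],[1,0,-0.001,0.06,0,0,-0.024],[1,0,-0.001,0.07,0,0,-0.024],[0,0,-0.001,0.07,0,0,-0.024],[0,0,-0.001,0.07,0,0,-0.024],[0,0,-0.001,0.07,0,0,-0.024],[0,0,-0.001,0.07,0,0,-0.024],[0,0,-0.001,0.07,0,0,-0.024],[0,0,-0.001,0.07,0,0,-0.024],[0,0,-0.001,0.07,0,0,-0.024]]' 60
python3 steer.py '[[0,0,0,0,0,0,0],[0,0,0,0,0,0,0],[0,0,0,0,0,0,0],[0,0,0,0,0,0,0]]'
python3 -c "
from plant import r
s=r.get_state();print(s['tool_pos'],s['eef_rot'],s['q'])"
```

```text
clock: 12.85
tool_pos: [0.4503, 0.1153, 0.047]
eef_rot: [0.139, 0.99, 0.0, 0.0]
contact_force: [-0.1, -0.0, -0.3]
opening: 0.389
finger_force: 0.0
clock: 13.25
tool_pos: [0.4502, 0.1155, 0.0468]
eef_rot: [0.139, 0.99, 0.0, -0.0]
contact_force: [0.9, -0.5, 0.4]
opening: 0.173
finger_force: 60.0
[0.45022039 0.1154786  0.04681775] [ 1.39222989e-01  9.90260997e-01  3.40146949e-04 -4.81379965e-05] [-0.19864261  0.86093278 -0.24558346  2.17087103  0.98398275  0.22251396
 -0.04149374]
```

```bash
cat >> h.py <<'E'
LIP=np.array([.145,0,-.0298])  # TCP->lip, scoop axes
TUB=np.array([.475,.329]);TY=5.3
def lippose(xyz,yaw,p):
    Q=pose(yaw,p);G=R.from_euler('z',yaw,degrees=True)*R.from_euler('y',p,degrees=True)
    return np.asarray(xyz)-G.apply(LIP),Q
def tubpt(x,y,z):
    c,s=np.cos(np.radians(TY)),np.sin(np.radians(TY));return [TUB[0]+c*x-s*y,TUB[1]+s*x+c*y,z]
E
python3 - <<'E'
from plant import r
from h import *
s=r.get_state()
s1=dict(s);s1['tool_pos']=s['tool_pos']+[0,0,.11]
for z in(.15,.08,.006):
    P,Q=lippose(tubpt(-.005,0,z),TY,20);print(P);delta(s1,P,Q)
E
```

```text
[0.34449711 0.31689361 0.22759576]
shift [ 0.1572  0.1645 -0.0706] rot [ 0.0656  0.345  -0.3679] rows 4.8
[0.34449711 0.31689361 0.15759576]
shift [ 0.1572  0.1645 -0.0006] rot [ 0.0656  0.345  -0.3679] rows 4.5
[0.34449711 0.31689361 0.08359576]
shift [0.1571 0.1644 0.0734] rot [ 0.0656  0.345  -0.3679] rows 4.8
```

```bash
python3 steer.py '[[0,0,0,-0.02,0,0,0],[0,0,0,-0.06,0,0,0],[0,0,0,-0.1,0,0,0],[0,0,0,-0.11,0,0,0],[0,0.05,0.055,-0.12,0.02,0.11,-0.12],[0,0.1,0.11,-0.14,0.04,0.22,-0.24],[0,0.157,0.1645,-0.16,0.066,0.345,-0.368],[0,0.157,0.1645,-0.16,0.066,0.345,-0.368],[0,0.157,0.1645,-0.16,0.066,0.345,-0.368],[0,0.157,0.1645,-0.16,0.066,0.345,-0.368]]'
python3 steer.py '[[0,0,0,0,0,0,0],[0,0,0,0,0,0,0]]'
python3 - <<'E'
from plant import r
from h import *
s=r.get_state();print(s['q']);P,Q=lippose(tubpt(-.005,0,.08),TY,20);delta(s,P,Q)
C,w=wpic(r,"w7");t=r.snapshot("top")[:,:,::-1];cv2.imwrite("pics/t7.png",t);sc=r.snapshot("scene")[:,:,::-1];cv2.imwrite("pics/s7.png",sc)
cv2.imwrite("pics/c7.png",np.hstack([cv2.resize(w.astype(np.uint8),(533,400)),cv2.resize(t[220:350,145:232],(267,400),interpolation=2)]))
E
```

```text
clock: 14.25
tool_pos: [0.3416, 0.3216, 0.2074]
eef_rot: [-0.049, 0.983, -0.006, -0.174]
contact_force: [-0.6, 0.2, -1.8]
opening: 0.17
finger_force: 60.0
clock: 14.45
tool_pos: [0.3453, 0.3148, 0.2058]
eef_rot: [-0.044, 0.984, -0.01, -0.174]
contact_force: [0.5, -0.1, -1.9]
opening: 0.172
finger_force: 60.0
[-0.20769003  0.81321161 -0.88855977  1.79514513  0.3853513   1.04508378
  0.43548594]
shift [-0.0159  0.0024  0.0454] rot [-0.0031 -0.0006 -0.0028] rows 1.0
```

View pics/c7.png

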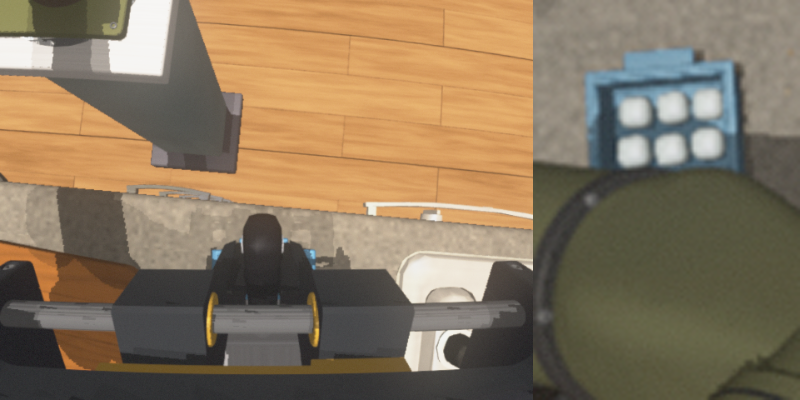

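Top crop: six far cubes visible, three across the tub, the rest behind the arm; scoop poised over the tub's near half.

```bash
sed -i 's/TUB=np.array.*;TY/TUB=np.array([.477,.327]);TY/' h.py
python3 - <<'E'
from plant import r
from h import *
s=r.get_state()
for x,z,p in((-.006,.05,20),(-.006,.012,20),(-.006,.006,20)):
    P,Q=lippose(tubpt(x,0,z),TY,p);delta(s,P,Q)
E
```

```text
shift [-0.0271 -0.0002  0.0739] rot [-0.0015 -0.0004 -0.0029] rows 1.6
shift [-4.010e-02 -1.000e-04  1.096e-01] rot [-0.0015 -0.0004 -0.0029] rows 2.3
shift [-4.210e-02 -1.000e-04  1.153e-01] rot [-0.0015 -0.0004 -0.0029] rows 2.5
```

```bash
python3 steer.py '[[0,-0.015,0,0.04,0,0,0],[0,-0.027,0,0.074,0,0,0],[0,-0.034,0,0.094,0,0,0],[0,-0.038,0,0.104,0,0,0],[0,-0.0385,0,0.1065,0,0,0],[0,-0.04,0,0.1096,0,0,0],[0,-0.04,0,0.1096,0,0,0],[0,-0.041,0,0.1125,0,0,0],[0,-0.041,0,0.1125,0,0,0]]'
python3 - <<'E'
from plant import r
from h import *
s=r.get_state();print(s['q'][5])
P,Q=lippose(tubpt(-.006,0,.006),TY,20);delta(s,P,Q)
C,w=wpic(r,"w8");t=r.snapshot("top")[:,:,::-1];cv2.imwrite("pics/t8.png",t)
E
```

```text
clock: 15.5
tool_pos: [0.3449, 0.3168, 0.0875]
eef_rot: [-0.046, 0.984, -0.008, -0.173]
contact_force: [-0.2, 0.1, -1.5]
opening: 0.17
finger_force: 60.0
0.8253351656411158
shift [-0.0017 -0.002   0.0035] rot [-0.0003  0.0006 -0.0001] rows 0.1
```

```bash
python3 steer.py '[[0,-0.001,-0.001,0.002,0,0,0],[0,-0.0015,-0.001,0.004,0,0,0],[0,-0.002,-0.001,0.005,0,0,0],[0,-0.002,-0.001,0.005,0,0,0]]'
```

```text
clock: 16.0
tool_pos: [0.3443, 0.3156, 0.0819]
eef_rot: [-0.046, 0.984, -0.009, -0.174]
contact_force: [-2.2, -0.0, 1.1]
opening: 0.17
finger_force: 60.0
```

Lip has just touched the tub floor at z≈0.004, as predicted. Work out the sweep.

Run:
```python
from plant import r
from h import *
s=r.get_state()
for x,p in((.006,17),(.02,13.5),(.034,10.5),(.048,10)):
    P,Q=lippose(tubpt(x,0,.0047),TY,p);print(x,p);delta(s,P,Q)
```

```text
0.006 17
shift [-0.0109 -0.0009  0.0027] rot [-0.001  -0.0536  0.0004] rows 0.4
0.02 13.5
shift [-0.0229 -0.0009  0.0069] rot [-0.0009 -0.1147  0.0004] rows 0.8
0.034 10.5
shift [-0.0356 -0.0009  0.0099] rot [-0.0009 -0.1671  0.0004] rows 1.1
0.048 10
shift [-0.0487 -0.0009  0.0063] rot [-0.0009 -0.1758  0.0004] rows 1.2
```

```bash
python3 steer.py '[[0,-0.0055,-0.001,0.001,0,-0.027,0],[0,-0.011,-0.001,0.003,0,-0.054,0],[0,-0.017,-0.001,0.005,0,-0.085,0],[0,-0.023,-0.001,0.007,0,-0.115,0],[0,-0.029,-0.001,0.0085,0,-0.141,0],[0,-0.0356,-0.001,0.0099,0,-0.167,0],[0,-0.042,-0.001,0.008,0,-0.172,0],[0,-0.0487,-0.001,0.0063,0,-0.176,0],[0,-0.0487,-0.001,0.0063,0,-0.176,0]]'
python3 - <<'E'
from plant import r
from h import *
s=r.get_state();print(s['q'][[3,5]])
for x,p,z in((.048,10,.0047),(.062,8,.0047),(.08,5.5,.0047),(.092,4,.0047),(.098,3,.005)):
    P,Q=lippose(tubpt(x,0,z),TY,p);print(x,p);delta(s,P,Q)
t=r.snapshot("top")[:,:,::-1];cv2.imwrite("pics/t9.png",t)
E
```

```text
clock: 16.9
tool_pos: [0.3904, 0.3189, 0.0591]
eef_rot: [-0.045, 0.995, -0.004, -0.085]
contact_force: [0.4, 0.5, -1.7]
opening: 0.171
finger_force: 60.0
[1.90205824 0.65991252]
0.048 10
shift [0.0027 0.     0.0003] rot [ 0.0004  0.0033 -0.0019] rows 0.1
0.062 8
shift [-0.0102  0.0001  0.003 ] rot [ 0.0004 -0.0316 -0.0019] rows 0.2
0.08 5.5
shift [-0.0269  0.0001  0.0063] rot [ 0.0004 -0.0752 -0.0019] rows 0.6
0.092 4
shift [-0.0383  0.0001  0.0081] rot [ 0.0003 -0.1014 -0.0019] rows 0.8
0.098 3
shift [-0.044   0.0001  0.0094] rot [ 0.0003 -0.1189 -0.0019] rows 0.9
```

```bash
python3 steer.py '[[0,-0.005,0,0.0015,0,-0.016,0],[0,-0.01,0,0.003,0,-0.032,0],[0,-0.0155,0,0.004,0,-0.046,0],[0,-0.021,0,0.005,0,-0.06,0],[0,-0.027,0,0.0063,0,-0.075,0],[0,-0.0325,0,0.0072,0,-0.088,0],[0,-0.038,0,0.0081,0,-0.101,0],[0,-0.038,0,0.0081,0,-0.101,0]]'
python3 - <<'E'
from plant import r
from h import *
s=r.get_state();print(s['q'][[3,5]],s['contact_force'])
for x,p,z in((.092,4,.0047),(.1,3,.0047),(.1,-8,.006),(.098,-11,.03),(.09,-12,.12)):
    P,Q=lippose(tubpt(x,0,z),TY,p);print(x,p,z);delta(s,P,Q)
E
```

```text
clock: 17.75
tool_pos: [0.4181, 0.3216, 0.0443]
eef_rot: [-0.048, 0.998, -0.003, -0.041]
contact_force: [-14.9, -0.9, 5.3]
opening: 0.169
finger_force: 60.1
[1.90809827 0.57722087] [-14.93072481  -0.90914802   5.3468272 ]
0.092 4 0.0047
shift [-0.0086 -0.0001 -0.001 ] rot [-0.0026 -0.0114  0.0031] rows 0.2
0.1 3 0.0047
shift [-0.0161 -0.0001  0.0009] rot [-0.0026 -0.0289  0.0031] rows 0.3
0.1 -8 0.006
shift [-0.0137 -0.      0.0279] rot [-0.0023 -0.2209  0.0034] rows 1.5
0.098 -11 0.03
shift [-0.0101 -0.      0.0119] rot [-0.0022 -0.2732  0.0034] rows 1.8
0.09 -12 0.12
shift [ 0.0049 -0.0002 -0.0746] rot [-0.0022 -0.2907  0.0035] rows 1.9
```

Pushing 15 N with the lip ~23 mm from the far wall: last row is pinned at the wall and the other two should be in the pan. Tilt nose up and lift.

Run:
```python
from plant import r
from h import *
P0,Q0=lippose(tubpt(.092,0,.0047),TY,4);s={'tool_pos':P0,'eef_rot':Q0.as_quat()}
for x,p,z in((.085,0,.006),(.084,-5,.015),(.083,-9,.024),(.083,-13,.035),(.083,-14,.08),(.083,-14,.12),(.08,-14,.17)):
    P,Q=lippose(tubpt(x,0,z),TY,p);print(x,p,z,P);delta(s,P,Q)
```

```text
0.085 0 0.006 [0.41725652 0.32145776 0.0358    ]
shift [ 0.0088 -0.      0.0094] rot [ 0.     -0.0698  0.    ] rows 0.5
0.084 -5 0.015 [0.41422407 0.32117645 0.03204902]
shift [ 0.0116 -0.      0.0133] rot [ 0.     -0.1571  0.    ] rows 1.0
0.083 -9 0.024 [0.41240081 0.32100731 0.03075012]
shift [ 0.0133 -0.      0.0148] rot [-0.     -0.2269  0.    ] rows 1.5
0.083 -13 0.035 [0.41229064 0.32099709 0.03141833]
shift [ 0.0135 -0.      0.0141] rot [ 0.     -0.2967  0.    ] rows 2.0
0.083 -14 0.08 [0.41237532 0.32100495 0.07383614]
shift [ 0.0163  0.     -0.0282] rot [ 0.     -0.3142  0.    ] rows 2.1
0.083 -14 0.12 [0.41237532 0.32100495 0.11383614]
shift [ 0.0191  0.     -0.0681] rot [ 0.     -0.3142  0.    ] rows 2.1
0.08 -14 0.17 [0.40938815 0.32072784 0.16383614]
shift [ 0.0256  0.     -0.1178] rot [ 0.     -0.3142  0.    ] rows 2.4
```

```bash
python3 steer.py '[[0,0.005,0,0.005,0,-0.035,0],[0,0.0088,0,0.0094,0,-0.07,0],[0,0.0102,0,0.0114,0,-0.114,0],[0,0.0116,0,0.0133,0,-0.157,0],[0,0.0125,0,0.014,0,-0.192,0],[0,0.0133,0,0.0148,0,-0.227,0],[0,0.0134,0,0.0145,0,-0.262,0],[0,0.0135,0,0.0141,0,-0.297,0],[0,0.0145,0,-0.005,0,-0.314,0],[0,0.0163,0,-0.028,0,-0.314,0]]'
python3 steer.py '[[0,0.0015,0,-0.02,0,0,0],[0,0.003,0,-0.04,0,0,0],[0,0.006,0,-0.065,0,0,0],[0,0.0095,0,-0.09,0,0,0],[0,0.0095,0,-0.09,0,0,0],[0,0.0095,0,-0.09,0,0,0]]'
python3 - <<'E'
from plant import r
from h import *
s=r.get_state();print(s['q'],s['contact_force'])
t=r.snapshot("top")[:,:,::-1];sc=r.snapshot("scene")[:,:,::-1];S=r.camera_params("scene")
print(proj(S,[.55,.33,.17]))
cv2.imwrite("pics/c10.png",np.hstack([cv2.resize(sc[300:480,190:400],(467,400),interpolation=2),cv2.resize(t[220:350,130:238],(333,400),interpolation=2)]))
E
```

```text
clock: 18.75
tool_pos: [0.4084, 0.3205, 0.0727]
eef_rot: [-0.047, 0.992, 0.005, 0.118]
contact_force: [-0.2, -1.4, -3.0]
opening: 0.172
finger_force: 60.0
clock: 19.35
tool_pos: [0.3803, 0.3185, 0.1591]
eef_rot: [-0.046, 0.992, 0.006, 0.121]
contact_force: [0.4, -0.4, -2.8]
opening: 0.17
finger_force: 60.0
[-0.82268696  0.62159782 -0.12896608  2.21343217  1.06920211  0.288822
 -0.2883092 ] [ 0.35975932 -0.40528057 -2.82690896]
[239.48544629 323.68668853]
```

View pics/c10.png

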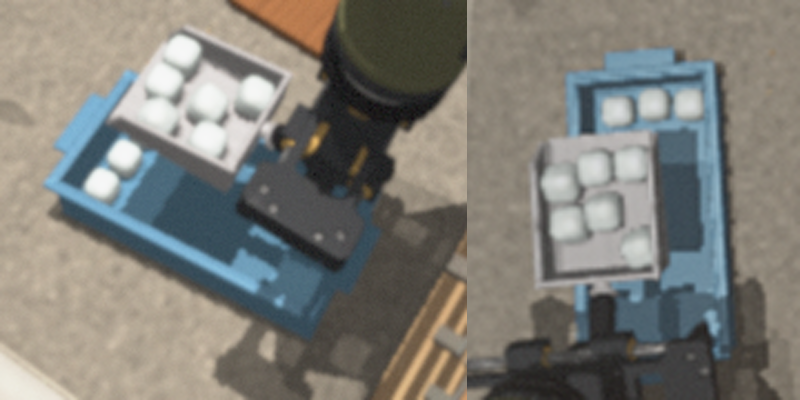

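Picture: six cubes in the pan and three left in the tub, none elsewhere. Plan the carry to the bowl, nose up.

```bash
cat >> h.py <<'E'
BOWL=np.array([.513,-.304])
def bowlpose(off,z,yaw,p):
    d=np.array([np.cos(np.radians(yaw)),np.sin(np.radians(yaw))]);return lippose([*(BOWL+off*d),z],yaw,p)
E
python3 - <<'E'
from plant import r
from h import *
s=r.get_state();P0=s['tool_pos'];A=R.from_quat(s['eef_rot'])
E1,Q=bowlpose(-.05,.19,-85,-14);print(E1)
zl=A.inv().apply([0,0,1]);print('z axis in tool',zl.round(3))
M=np.array([.43,.10,.20])
print('mid',A.inv().apply(M-P0).round(3),(np.radians(-45)*zl).round(3))
Qm=R.from_euler('z',-45,degrees=True)*A
print('second',Qm.inv().apply(E1-M).round(3),(Qm.inv()*Q).as_rotvec().round(3))
E
```

```text
[ 0.49575169 -0.10685092  0.18383614]
z axis in tool [-0.239 -0.001 -0.971]
mid [-0.039 -0.221 -0.033] [0.188 0.001 0.763]
second [-0.174 -0.117  0.06 ] [ 0.189 -0.002  0.767]
```

```bash
python3 steer.py '[[0,-0.001,-0.006,-0.003,0.005,0,0.02],[0,-0.003,-0.02,-0.007,0.016,0,0.065],[0,-0.007,-0.042,-0.012,0.035,0,0.143],[0,-0.012,-0.068,-0.017,0.058,0,0.235],[0,-0.017,-0.095,-0.022,0.081,0,0.328],[0,-0.022,-0.123,-0.026,0.105,0,0.425],[0,-0.027,-0.151,-0.029,0.128,0,0.521],[0,-0.032,-0.178,-0.031,0.151,0.001,0.615],[0,-0.036,-0.202,-0.032,0.172,0.001,0.697],[0,-0.039,-0.221,-0.033,0.188,0.001,0.763]]'
python3 - <<'E'
from plant import r
from h import *
s=r.get_state();print(s['q'],s['qd'].round(2));A=R.from_quat(s['eef_rot']);print((pose(0,0).inv()*A).as_euler('zyx',degrees=True))
E1,Q=bowlpose(-.05,.19,-85,-14);delta(s,E1,Q)
E
```

```text
clock: 20.45
tool_pos: [0.4297, 0.0976, 0.2006]
eef_rot: [0.341, 0.932, -0.042, 0.113]
contact_force: [-0.2, -0.1, -2.7]
opening: 0.175
finger_force: 60.0
[-0.45768636  0.50651997 -0.05847349  2.26920403  0.75461759  0.37720585
 -0.34528644] [ 0.36 -0.02  0.05 -0.06 -0.25  0.08  0.01]
[ 41.00753415 -10.47453471   9.1328484 ]
shift [-0.173  -0.1135  0.0602] rot [ 0.1865 -0.0015  0.7597] rows 5.2
```

Tracks well. Second half.

```bash
python3 steer.py '[[0,-0.005,-0.004,0.002,0.006,0,0.024],[0,-0.017,-0.012,0.006,0.019,0,0.077],[0,-0.035,-0.024,0.012,0.038,0,0.154],[0,-0.056,-0.038,0.019,0.06,0,0.245],[0,-0.078,-0.052,0.027,0.085,0,0.345],[0,-0.1,-0.067,0.035,0.109,0,0.445],[0,-0.122,-0.082,0.042,0.132,0,0.538],[0,-0.143,-0.096,0.049,0.154,-0.001,0.628],[0,-0.162,-0.108,0.056,0.174,-0.001,0.707],[0,-0.173,-0.115,0.06,0.187,-0.001,0.76]]'
python3 - <<'E'
from plant import r
from h import *
s=r.get_state();print(s['q'])
for off,z,p in((-.05,.19,-14),(-.045,.13,-14)):
    P,Q=bowlpose(off,z,-85,p);delta(s,P,Q)
sc=r.snapshot("scene")[:,:,::-1];cv2.imwrite("pics/s11.png",sc);S=r.camera_params("scene")
# whiteness in pan area
o=np.array([.513,-.304])+.1*np.array([-.087,.996]);print(proj(S,[*o,.19]))
E
```

```text
clock: 21.45
tool_pos: [0.4968, -0.1063, 0.1832]
eef_rot: [0.67, 0.732, -0.082, 0.089]
contact_force: [0.9, 0.1, -2.6]
opening: 0.173
finger_force: 60.0
[-0.05036977  0.62233225  0.02180214  2.03714933  0.4786684   0.51825157
 -0.36556279]
shift [-0.0006 -0.0011 -0.0005] rot [ 0.0002 -0.0011  0.0018] rows 0.0
shift [ 0.009  -0.0011  0.0589] rot [ 0.0002 -0.0011  0.0018] rows 1.2
[418.9833383  145.34345058]
```

Run:
```python
from plant import r
from h import *
s=r.get_state()
for off,z,p in((-.042,.125,-14),(-.04,.11,-5),(-.038,.1,3),(-.038,.097,8),(-.038,.095,12),(-.038,.095,16),(-.038,.095,20)):
    P,Q=bowlpose(off,z,-85,p);print(z,p);delta(s,P,Q)
```

```text
0.125 -14
shift [ 0.0091 -0.0016  0.0641] rot [ 0.0001  0.0003 -0.0016] rows 1.3
0.11 -5
shift [ 0.0043 -0.0016  0.0569] rot [ 0.0002  0.1574 -0.0016] rows 1.1
0.1 3
shift [-0.0038 -0.0016  0.0483] rot [ 0.0004  0.297  -0.0016] rows 2.0
0.097 8
shift [-0.0098 -0.0016  0.0401] rot [ 0.0004  0.3843 -0.0016] rows 2.6
0.095 12
shift [-0.0153 -0.0016  0.0337] rot [ 0.0005  0.4541 -0.0016] rows 3.0
0.095 16
shift [-0.0219 -0.0016  0.0257] rot [ 5.000e-04  5.239e-01 -1.500e-03] rows 3.5
0.095 20
shift [-0.029  -0.0016  0.0182] rot [ 0.0006  0.5937 -0.0015] rows 4.0
```

```bash
python3 steer.py '[[0,0.003,0,0.02,0,0,0],[0,0.006,-0.001,0.045,0,0,0],[0,0.0091,-0.001,0.064,0,0,0],[0,0.007,-0.001,0.061,0,0.08,0],[0,0.0043,-0.001,0.057,0,0.157,0],[0,0,-0.001,0.0525,0,0.23,0],[0,-0.0038,-0.001,0.0483,0,0.297,0],[0,-0.0098,-0.001,0.04,0,0.384,0],[0,-0.0153,-0.001,0.0337,0,0.454,0],[0,-0.0153,-0.001,0.0337,0,0.454,0]]'
python3 - <<'E'
from plant import r
from h import *
s=r.get_state();print(s['q'][5])
for p in(12,16,20,26,34,42):
    P,Q=bowlpose(-.038,.095,-85,p);print(p);delta(s,P,Q)
E
```

```text
clock: 22.5
tool_pos: [0.4977, -0.1307, 0.1542]
eef_rot: [0.671, 0.734, 0.071, -0.078]
contact_force: [-0.0, 0.0, -3.5]
opening: 0.172
finger_force: 60.0
0.6371374458940622
12
shift [-0.0003  0.0001 -0.0001] rot [-0.0001 -0.0014  0.0014] rows 0.0
16
shift [-0.0027  0.0001 -0.0102] rot [-0.0001  0.0684  0.0014] rows 0.5
20
shift [-0.0058  0.0001 -0.02  ] rot [-0.0002  0.1383  0.0014] rows 0.9
26
shift [-0.0118  0.0001 -0.0343] rot [-0.0003  0.243   0.0014] rows 1.6
34
shift [-0.022   0.0001 -0.0523] rot [-0.0004  0.3826  0.0014] rows 2.6
42
shift [-0.0345  0.0001 -0.0687] rot [-5.000e-04  5.222e-01  1.400e-03] rows 3.5
```

```bash
python3 steer.py '[[0,-0.0013,0,-0.005,0,0.034,0],[0,-0.0027,0,-0.0102,0,0.068,0],[0,-0.0042,0,-0.015,0,0.103,0],[0,-0.0058,0,-0.02,0,0.138,0],[0,-0.0058,0,-0.02,0,0.138,0],[0,-0.0088,0,-0.027,0,0.19,0],[0,-0.0118,0,-0.0343,0,0.243,0],[0,-0.0118,0,-0.0343,0,0.243,0],[0,-0.0168,0,-0.0433,0,0.313,0],[0,-0.022,0,-0.0523,0,0.383,0]]'
python3 steer.py '[[0,0,0,0,0,0,0],[0,0,0,0,0,0,0],[0,-0.0215,0,-0.007,0,0.07,0],[0,-0.0215,0,-0.007,0,0.07,0]]'
python3 - <<'E'
from plant import r
from h import *
s=r.get_state();print(s['q'][[3,5]],s['contact_force'])
for p in(34,42,48):
    P,Q=bowlpose(-.038,.095,-85,p);print(p);delta(s,P,Q)
t=r.snapshot("top")[:,:,::-1];sc=r.snapshot("scene")[:,:,::-1]
cv2.imwrite("pics/c12.png",np.hstack([cv2.resize(t[210:340,360:500],(430,400),interpolation=2),cv2.resize(sc[90:220,360:480],(370,400),interpolation=2)]))
w=(sc.min(2)>190);print(w[90:220,360:480].sum())
E
```

```text
clock: 23.5
tool_pos: [0.5006, -0.1571, 0.2013]
eef_rot: [0.642, 0.709, 0.196, -0.217]
contact_force: [0.2, 0.3, -1.3]
opening: 0.172
finger_force: 60.0
clock: 23.9
tool_pos: [0.5023, -0.184, 0.1918]
eef_rot: [0.638, 0.698, 0.217, -0.241]
contact_force: [0.1, -2.0, -1.8]
opening: 0.173
finger_force: 60.0
[1.57050422 1.09077894] [ 0.14219926 -1.97469356 -1.81326377]
34
shift [0.0221 0.0003 0.0058] rot [-0.0054 -0.0674  0.0014] rows 0.5
42
shift [ 0.0179  0.0001 -0.0144] rot [-0.0055  0.0722  0.001 ] rows 0.5
48
shift [ 0.0129  0.0001 -0.0291] rot [-0.0055  0.1769  0.0007] rows 1.2
416
```

I stepped the last two rows too far forward (lip touching the hub at ~2 N). Back off, then finish tipping and look.

```bash
python3 steer.py '[[0,0.02,0,0,0,0,0],[0,0.018,0,-0.014,0,0.072,0],[0,0.0155,0,-0.022,0,0.125,0],[0,0.013,0,-0.029,0,0.177,0],[0,0.013,0,-0.029,0,0.177,0],[0,0.013,0,-0.029,0,0.177,0]]'
python3 - <<'E'
from plant import r
from h import *
s=r.get_state();print(s['contact_force'])
P,Q=bowlpose(-.06,.19,-85,0);delta(s,P,Q)
t=r.snapshot("top")[:,:,::-1];sc=r.snapshot("scene")[:,:,::-1]
cv2.imwrite("pics/c12.png",np.hstack([cv2.resize(t[210:340,360:500],(430,400),interpolation=2),cv2.resize(sc[90:220,360:480],(370,400),interpolation=2)]))
E
```

```text
clock: 24.6
tool_pos: [0.5037, -0.1866, 0.2268]
eef_rot: [0.613, 0.676, 0.274, -0.302]
contact_force: [0.1, 0.6, -2.2]
opening: 0.171
finger_force: 60.0
[ 0.10500281  0.61093457 -2.15496308]
shift [ 0.053  -0.0001  0.0697] rot [-0.0036 -0.8407  0.01  ] rows 5.6
```

View pics/c12.png

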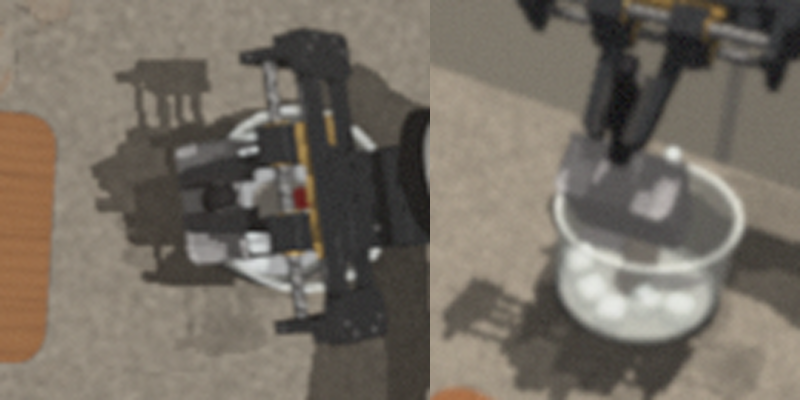

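The scene crop shows cubes in the bowl around the blade. Raise straight up with a bit more tilt so nothing can stay trapped on the lip, then check the pan by numbers.

Run:
```python
from plant import r
from h import *
s=r.get_state()
for p,z in((48,.12),(56,.125),(30,.15),(0,.19)):
    P,Q=bowlpose(-.038 if p else -.06,z,-85,p);print(p);delta(s,P,Q)
```

```text
48
shift [ 0.0123 -0.0009 -0.0175] rot [-0.0076 -0.0029  0.0079] rows 0.4
56
shift [ 0.0105 -0.0011 -0.0407] rot [-0.0081  0.1367  0.0073] rows 0.9
30
shift [ 0.0367 -0.0005  0.0088] rot [-0.0063 -0.3171  0.009 ] rows 2.1
0
shift [0.053  0.0001 0.0698] rot [-0.0038 -0.8407  0.0106] rows 5.6
```

```bash
python3 steer.py '[[0,0.006,0,-0.009,0,0,0],[0,0.0123,0,-0.0175,0,0,0],[0,0.0105,0,-0.0407,0,0.137,0],[0,0.0105,0,-0.0407,0,0.137,0],[0,0.0105,0,-0.0407,0,0.137,0]]'
python3 - <<'E'
from plant import r
from h import *
s=r.get_state();print(s['contact_force'])
for p,z in((56,.125),(30,.15),(0,.19)):
    P,Q=bowlpose(-.038 if p else -.06,z,-85,p);print(p);delta(s,P,Q)
sc=r.snapshot("scene")[:,:,::-1];cv2.imwrite("pics/s13.png",sc)
E
```

```text
clock: 25.2
tool_pos: [0.5061, -0.2131, 0.2606]
eef_rot: [0.595, 0.653, 0.316, -0.347]
contact_force: [0.8, 0.5, -1.3]
opening: 0.169
finger_force: 60.0
[ 0.76727022  0.50443045 -1.31707736]
56
shift [ 0.0028 -0.001   0.002 ] rot [-0.0044 -0.0006  0.0032] rows 0.1
30
shift [ 0.0219 -0.0007  0.0546] rot [-0.0036 -0.4544  0.0041] rows 3.0
0
shift [ 0.0297 -0.0004  0.1172] rot [-0.0025 -0.978   0.0051] rows 6.5
```

```bash
python3 steer.py '[[0,0.011,0,0.027,0,-0.15,0],[0,0.018,0,0.044,0,-0.3,0],[0,0.022,0,0.055,0,-0.45,0],[0,0.0245,0,0.075,0,-0.6,0],[0,0.027,0,0.096,0,-0.75,0],[0,0.029,0,0.11,0,-0.9,0],[0,0.0297,0,0.117,0,-0.978,0],[0,0.0297,0,0.117,0,-0.978,0],[0,0.0297,0,0.117,0,-0.978,0]]'
python3 - <<'E'
from plant import r
from h import *
s=r.get_state();print(s['contact_force'],s['q'])
P,Q=bowlpose(-.06,.19,-85,0);delta(s,P,Q)
S,T=r.camera_params("scene"),r.camera_params("top")
t=r.snapshot("top")[:,:,::-1];sc=r.snapshot("scene")[:,:,::-1];cv2.imwrite("pics/s14.png",sc);cv2.imwrite("pics/t14.png",t)
# near-white blobs everywhere on worktop, by cube brightness in tub as reference
for n,im,K in(("T",t,T),("S",sc,S)):
    m=((im.min(2)>150)&(im.max(2).astype(int)-im.min(2)<28)).astype(np.uint8)
    k,l,st,ce=cv2.connectedComponentsWithStats(m)
    print(n,[(ce[i].round().tolist(),int(st[i,4]),plane(K,ce[i],.02)[:2].round(2).tolist()) for i in range(1,k) if st[i,4]>=8 and .3<plane(K,ce[i],.02)[0]<.8 and abs(plane(K,ce[i],.02)[1])<.5])
g=[proj(T,np.array(list(tubpt(0,0,0)))) ,proj(T,[*(BOWL),.19])];print(g)
E
```

```text
clock: 26.15
tool_pos: [0.4948, -0.0976, 0.2207]
eef_rot: [0.672, 0.741, 0.001, -0.0]
contact_force: [0.4, -0.9, -1.3]
opening: 0.171
finger_force: 60.0
[ 0.39342651 -0.85124696 -1.25544695] [ 0.38038533  0.58413855 -0.43641142  1.93662413  0.36856403  0.69909339
 -0.18055325]
shift [-0.0022  0.0001  0.0009] rot [ 0.0002 -0.0013  0.0102] rows 0.1
T [([259.0, 194.0], 10, [0.72, 0.17]), ([478.0, 266.0], 347, [0.54, -0.38]), ([178.0, 255.0], 78, [0.56, 0.36]), ([190.0, 254.0], 79, [0.56, 0.33]), ([201.0, 254.0], 81, [0.56, 0.31]), ([465.0, 270.0], 157, [0.53, -0.34]), ([125.0, 319.0], 9, [0.4, 0.49]), ([121.0, 334.0], 9, [0.37, 0.49])]
S [([432.0, 140.0], 49, [0.57, -0.46]), ([428.0, 147.0], 35, [0.56, -0.42]), ([429.0, 181.0], 1242, [0.51, -0.3]), ([436.0, 159.0], 18, [0.53, -0.39]), ([402.0, 163.0], 15, [0.59, -0.33]), ([234.0, 254.0], 8, [0.75, 0.13]), ([260.0, 336.0], 29, [0.58, 0.26]), ([291.0, 350.0], 10, [0.51, 0.26]), ([222.0, 352.0], 8, [0.62, 0.33]), ([255.0, 357.0], 144, [0.56, 0.3]), ([306.0, 357.0], 12, [0.48, 0.25]), ([325.0, 366.0], 27, [0.45, 0.25]), ([245.0, 369.0], 154, [0.56, 0.33]), ([344.0, 375.0], 9, [0.41, 0.25]), ([236.0, 382.0], 163, [0.56, 0.36])]
[array([193.46324064, 289.62877009]), array([473.03843866, 271.65091872])]
```

Run:
```python
from plant import r
from h import *
s=r.get_state()
delta(s,[.4502,.1155,.13],pose(-16,0))
```

```text
shift [ 0.219  -0.0246  0.0902] rot [ 3.0000e-04 -1.0000e-03 -1.1996e+00] rows 8.0
```

```bash
python3 steer.py '[[0,0.025,-0.003,0.005,0,0,-0.13],[0,0.05,-0.006,0.015,0,0,-0.26],[0,0.075,-0.009,0.025,0,0,-0.39],[0,0.1,-0.012,0.035,0,0,-0.52],[0,0.125,-0.014,0.047,0,0,-0.65],[0,0.15,-0.017,0.06,0,0,-0.78],[0,0.175,-0.02,0.07,0,0,-0.91],[0,0.2,-0.023,0.08,0,0,-1.04],[0,0.219,-0.0246,0.09,0,0,-1.15],[0,0.219,-0.0246,0.09,0,0,-1.2]]'
python3 steer.py '[[0,0,0,0,0,0,0],[0,0,0,0,0,0,0]]'
python3 - <<'E'
from plant import r
from h import *
s=r.get_state();print(s['q'])
delta(s,[.4502,.1155,.055],pose(-16,0))
t=r.snapshot("top")[:,:,::-1];cv2.imwrite("pics/t15.png",t);T=r.camera_params("top")
# bowl and pan contents now: white blobs
m=((t.min(2)>150)&(t.max(2).astype(int)-t.min(2)<28)).astype(np.uint8)
k,l,st,ce=cv2.connectedComponentsWithStats(m);print([(ce[i].round().tolist(),st[i,:4].tolist(),int(st[i,4])) for i in range(1,k) if st[i,4]>=8 and 240<ce[i][1]<330])
e=proj(T,[.543,.088,.1]).astype(int);print(e);g=t[e[1]-12:e[1]+12:2,e[0]-16:e[0]+17:2].astype(int).mean(2).astype(int);print(g)
E
```

```text
clock: 27.25
tool_pos: [0.4499, 0.1183, 0.129]
eef_rot: [0.136, 0.991, 0.002, -0.001]
contact_force: [-1.1, -1.1, -1.9]
opening: 0.172
finger_force: 60.0
clock: 27.45
tool_pos: [0.4505, 0.1149, 0.1298]
eef_rot: [0.14, 0.99, 0.0, -0.0]
contact_force: [-0.6, 0.3, -1.5]
opening: 0.168
finger_force: 60.0
[ 0.00362729  0.73308695 -0.56947464  2.1248383   0.82062687  0.51518654
  0.09747228]
shift [0.0004 0.0005 0.0748] rot [ 0.     -0.0006 -0.0023] rows 1.5
[([97.0, 256.0], [83, 193, 28, 128], 1919), ([53.0, 267.0], [0, 193, 129, 146], 14073), ([289.0, 255.0], [270, 236, 39, 38], 1020), ([452.0, 275.0], [425, 244, 74, 62], 1908), ([178.0, 255.0], [174, 251, 9, 9], 77), ([190.0, 254.0], [186, 250, 9, 10], 79), ([201.0, 254.0], [197, 250, 10, 9], 77), ([267.0, 261.0], [266, 258, 3, 7], 9), ([477.0, 270.0], [474, 268, 7, 4], 22), ([609.0, 320.0], [573, 276, 67, 89], 5052)]
[287 260]
[[151 115 160 190 188 185 188 186 188 186 183 186 183 185 184 183 184]
 [156 118 180 191 190 187 187 186 190 188 185 189 187 188 186 186 186]
 [136 138 187 190 189 190 187 189 190 185 188 188 188 188 187 188 191]
 [114 157 191 191 189 190 188 190 189 187 190 188 189 188 189 189 192]
 [112 173 191 191 190 189 190 190 189 187 190 188 190 189 188 190 192]
 [136 188 192 190 190 190 190 192 187 189 190 189 190 190 190 192 188]
 [159 193 192 191 191 191 191 192 188 191 191 190 191 190 191 193 175]
 [178 194 193 191 190 191 192 190 189 192 190 190 192 192 192 194 151]
 [190 195 193 193 192 192 194 189 189 193 191 193 190 193 194 189 148]
 [156 188 192 195 192 192 193 190 191 192 192 193 191 194 195 175 158]
 [125 128 138 187 191 196 194 191 195 192 194 193 193 194 197 140 152]
 [126 125 125 126 137 170 190 189 198 193 196 193 196 196 187 135 122]]
```

The pan floor is uniform, so it is empty. Lower the scoop onto the board.

```bash
python3 steer.py '[[0,0,0,0.035,0,0,0],[0,0,0,0.06,0,0,0],[0,0,0,0.073,0,0,0],[0,0,0,0.078,0,0,0],[0,0,0,0.08,0,0,0],[0,0,0,0.082,0,0,0],[0,0,0,0.083,0,0,0],[0,0,0,0.083,0,0,0]]'
```

```text
clock: 28.3
tool_pos: [0.4499, 0.1167, 0.0475]
eef_rot: [0.138, 0.99, 0.0, 0.0]
contact_force: [-2.0, -0.2, 1.6]
opening: 0.174
finger_force: 60.0
```

```bash
python3 steer.py '[[0,0,0,0.0005,0,0,0],[0.7,0,0,0.0005,0,0,0],[0.7,0,0,0,0,0,0],[0.7,0,0,0,0,0,0],[0.7,0,0,0,0,0,0],[0.7,0,0,0,0,0,0],[0.7,0,0,-0.03,0,0,0],[0.7,0,0,-0.07,0,0,0],[0.7,0,0,-0.12,0,0,0],[0.7,0,0,-0.16,0,0,0]]'
python3 steer.py '[[0.7,0.03,0,-0.01,0,0,0],[0.7,0.05,0,-0.01,0,0,0],[0.7,0.05,0,-0.01,0,0,0]]'
python3 - <<'E'
from plant import r
from h import *
S,T=r.camera_params("scene"),r.camera_params("top")
t=r.snapshot("top")[:,:,::-1];sc=r.snapshot("scene")[:,:,::-1];cv2.imwrite("pics/t16.png",t);cv2.imwrite("pics/s16.png",sc)
s0=cv2.imread("pics/scene0.png");t0=cv2.imread("pics/top0.png")
def B(im,x0,y0,x1,y1,th=150):
    m=((im.min(2)>th)&(im.max(2).astype(int)-im.min(2)<28)).astype(np.uint8)
    k,l,st,ce=cv2.connectedComponentsWithStats(m);return [(ce[i].round(1).tolist(),st[i,:].tolist()) for i in range(1,k) if st[i,4]>=8 and x0<ce[i][0]<x1 and y0<ce[i][1]<y1]
print("T",B(t,140,190,520,350));print("S",B(sc,190,120,480,470))
rd=lambda m:(m[:,:,2].astype(int)-m[:,:,1]>60)
for n,im,K,b in(("T",t,T,(435,255,475,300)),("S",sc,S,(405,140,455,200))):
    try:c,st,l=blob(rd(im),b);print("dot",n,c,st,plane(K,c,.084))
    except ValueError:print(n,"none")
# moved things at the back: difference in scene around mug/honey/lemon
print("diff",[int((np.abs(sc[a:b,c:d].astype(int)-s0[a:b,c:d]).max(2)>40).sum()) for a,b,c,d in((220,290,200,260),(165,215,285,325),(200,235,270,307))])
P=np.array([plane(T,q,.05)[:2] for q in np.argwhere(blob((t.min(2)>120)&(t.max(2).astype(int)-t.min(2)<28),(255,232,315,290))[2])[:,::-1]],np.float32);print("pan",cv2.minAreaRect(P))
P=np.array([plane(T,q,.05)[:2] for q in np.argwhere(blob((t0.min(2)>120)&(t0.max(2).astype(int)-t0.min(2)<28),(255,232,315,290))[2])[:,::-1]],np.float32);print("pan0",cv2.minAreaRect(P))
print(r.get_state()['contact_force'],r.get_state()['opening'])
E
```

```text
clock: 29.3
tool_pos: [0.4495, 0.1168, 0.2092]
eef_rot: [0.137, 0.991, 0.001, -0.0]
contact_force: [1.6, 0.3, -1.0]
opening: 0.702
finger_force: 0.0
clock: 29.6
tool_pos: [0.3995, 0.1305, 0.2176]
eef_rot: [0.136, 0.991, -0.0, -0.0]
contact_force: [0.4, 0.1, 0.8]
opening: 0.702
finger_force: 0.0
T [([288.8, 262.0], [266, 240, 42, 44, 1136]), ([452.2, 275.1], [425, 244, 74, 62, 1888]), ([178.0, 255.1], [174, 251, 9, 9, 75]), ([189.8, 254.4], [186, 250, 9, 10, 76]), ([201.3, 254.1], [197, 250, 10, 9, 76]), ([269.6, 264.5], [268, 259, 4, 12, 13]), ([477.0, 269.4], [474, 268, 7, 4, 21])]
S [([295.1, 146.6], [279, 135, 33, 25, 633]), ([444.6, 166.9], [426, 137, 37, 56, 581]), ([436.0, 155.9], [433, 152, 6, 11, 37]), ([241.1, 155.9], [239, 154, 5, 5, 14]), ([317.6, 169.3], [317, 167, 2, 6, 9]), ([274.2, 174.8], [268, 170, 13, 10, 89]), ([287.3, 184.3], [282, 182, 11, 5, 30]), ([235.3, 223.8], [232, 221, 7, 7, 36]), ([209.1, 239.3], [208, 237, 4, 5, 9]), ([337.2, 259.6], [332, 256, 11, 8, 12]), ([327.5, 278.7], [299, 262, 60, 35, 927]), ([262.2, 346.0], [213, 330, 106, 36, 215]), ([255.3, 357.0], [249, 350, 14, 14, 148]), ([245.3, 369.4], [238, 363, 16, 14, 163]), ([213.3, 375.0], [209, 368, 9, 15, 19]), ([353.7, 379.6], [343, 374, 20, 15, 39]), ([235.7, 382.5], [228, 376, 16, 14, 169])]
dot T [457.82857143 274.        ] [455 271   7   7  35] [ 0.51423302 -0.30555975  0.084     ]
dot S [430.06666667 157.93333333] [427 156   7   5  30] [ 0.51307038 -0.30719153  0.084     ]
diff [0, 0, 0]
pan ((0.5518292188644409, 0.10610093176364899), (0.1274271160364151, 0.12802869081497192), 0.2987268567085266)
pan0 ((0.5424050688743591, 0.08988253027200699), (0.08333919197320938, 0.10135283321142197), 73.13729095458984)
[-0.04386572 -0.74402174 -0.17193868] 0.7004496296180517
```

Run:
```python
from plant import r
from h import *
S,T=r.camera_params("scene"),r.camera_params("top")
t=cv2.imread("pics/t16.png");s=cv2.imread("pics/s16.png");t5=cv2.imread("pics/t5.png")
print("dot",tri(ray(S,(430.07,157.93)),ray(T,(457.83,274))))
m=lambda t:blob((t.max(2).astype(int)-t.min(2)<28)&(t.min(2)>150),(255,232,315,290))[2]
c0=cv2.minAreaRect(np.argwhere(m(cv2.imread("pics/top0.png")))[:,::-1].astype(np.float32));c1=cv2.minAreaRect(np.argwhere(m(t))[:,::-1].astype(np.float32));print(c0,c1)
# bright cubes in the bowl
for th in (200,215,225):
    k=(s.min(2)>th).astype(np.uint8);n,l,st,ce=cv2.connectedComponentsWithStats(k);print(th,[(ce[i].round().tolist(),int(st[i,4])) for i in range(1,n) if st[i,4]>5 and 380<ce[i][0]<480 and 120<ce[i][1]<220])
d=np.abs(t.astype(int)-cv2.imread("pics/top0.png")).max(2)>35;n,l,st,ce=cv2.connectedComponentsWithStats(d.astype(np.uint8));print([(ce[i].round().tolist(),int(st[i,4])) for i in range(1,n) if st[i,4]>12])
```

```text
dot (array([ 0.51339295, -0.30559405,  0.08500075]), np.float64(0.0008530199204070477))
((288.8157043457031, 262.5323486328125), (29.29456901550293, 41.252281188964844), 19.09349250793457) ((289.1551513671875, 262.637939453125), (32.82660675048828, 42.01805877685547), 23.198589324951172)
200 [([449.0, 149.0], 89), ([435.0, 158.0], 14), ([439.0, 176.0], 37), ([442.0, 187.0], 33)]
215 [([438.0, 140.0], 17), ([460.0, 163.0], 7), ([439.0, 176.0], 20), ([442.0, 187.0], 17)]
225 [([438.0, 140.0], 10), ([442.0, 187.0], 8)]
[([439.0, 261.0], 146), ([190.0, 268.0], 274), ([451.0, 276.0], 201), ([432.0, 275.0], 29), ([197.0, 280.0], 169), ([178.0, 280.0], 90), ([357.0, 298.0], 447), ([298.0, 386.0], 19029), ([443.0, 293.0], 51), ([363.0, 405.0], 634), ([19.0, 460.0], 1269), ([322.0, 473.0], 88)]
```

The blade dot stands at z = 0.085 (0.084 when seated). The only changes in the top view are in the bowl, the tub, the blade's old place and the arm. Hand in.

```bash
python3 -c "
from plant import r
print(r.finish_job())"
```

```text
the job is handed in; nothing more can be done
None
```

The job is handed in at about 30 s: the blade is seated on the spindle and let go, six cubes were scooped in one go and tipped into the bowl with three left in the tub, and the scoop is back on the board right way up; while tipping, the scoop lip brushed the blade hub at about 2 N and I backed it off.

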